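# Set and lock the gauge screw with its jam nut, then feed the badge blanks

## Robot

A 6-joint arm with a two-finger parallel gripper is mounted at the origin on the work surface. World frame = base frame: x ahead of the robot, y to its left, z up, the work surface at z = 0. Lengths are in m, angles in rad, forces in N, time in s.
With the tool pointing down it reaches from about 0.25 to 0.8 m from the base axis. Payload 3.9 kg.
Tool frame: the origin (TCP) lies on the centre line of the jaws, within the pads' length; the fingertips stand 11 mm ahead of it and the grasp point (between the pads) lies 8 mm behind it; z points along the fingers, y is the line along which they close (so a half turn about z gives the same grasp; the last joint's range is limited). The gripper opens to 85 mm and grips with 20 to 120 N. Pads are 22 mm wide; open, the fingers measure 114 mm over their backs; the gripper's body (76 mm by 85 mm) begins 54 mm behind the grasp point. The pads swing forward as they close: fully open they stand 13 mm farther back than shut.
Start: joints at [1.308, 0.26, -0.138, 1.173, 0, 1.571], TCP at [0.136, 0.507, 0.242] pointing down, gripper open.
Joint ranges: [-2.78, 2.78], [-0.83, 1.72], [-1.28, 1.37], [-1.9, 2.12], [-1.57, 1.48], [-3.14, 3.14]. Speed limits (rad/s): [2.57, 2.57, 3.14, 3.14, 3.14, 3.14].

## Interface

Orientations are given as a unit quaternion [w, x, y, z].
In Python, from station import * gives the robot as it stands.
- The arm moves only by the tool apply_moves, never from a script. Its argument "increments" is a list that holds one entry, the list of rows, each a list of 4 numbers: the shift along the tool's x, y, z in mm, then the turn about the tool's z in rad. A call has 1 to 8 rows; each row shifts and turns the commanded pose from where the row before left it, along the tool's axes as they then stand; what a row does not reach is not made up. A row lasts 1/12 s, in which the tool goes at most 41.7 mm and 7.16 degrees, less where a joint would pass 70% of its speed; a pose out of reach is approached as far as the arm can. A call with a gripper value outside its range is refused whole. "hand" is the opening, from 0 (shut) to 1 (fully open), set as the call begins (left out, the last holds). The fingers move at their own pace and stop on an object; the grip force is fixed at half the most. Time passes only in rows, so rows that do not move let the fingers close. It gives the time, the measured TCP pose, the force, the opening and the grip force at its end, in the units of the state.
- state(): the state, without advancing time (a new reading comes with each control period).
- read_camera(name): name is "side" or "top" or "wrist"; returns the picture (400x640x3 uint8, red, green, blue); there is no depth.
- camera_params(name): a dict with "fx", "fy", "cx", "cy" (pixels), "rvec" (rotation vector, rad) and "tvec" (3), from world to camera coordinates, as OpenCV has them. Camera axes: x right, y down, z forward; pixel columns grow to the right and rows downward; lengths in m; the calibration is good to about 2 mm. The wrist camera is an equidistant fisheye: a pixel r from the principal point sees the ray r / f radians off the axis. A picture is of the moment at which its call begins: read the wrist's pose just before it. camera_params takes no time and is no camera call; for the wrist camera it gives the pose at the moment of the call.
- hand_in(): hands the job in; it is judged then, once.
The state is a dict: "time_s": time; "q": joint angles; "qd": joint speeds; "effort": joint torques, N m; "tool_pos": TCP position; "orientation": TCP orientation; "force": force on the tool from outside, world axes, zero at the start; "torque": the same for the moment, N m; "opening": finger opening in m; "grasp_force": force on a finger pad.
Only numpy, scipy, OpenCV 4.12 (cv2) and the standard library are available. Lean on these libraries where they do the work, as an engineer would, in place of code of your own. Each camera call takes 0.05 s, during which the arm holds its last target. There are 200 camera calls.

## Task

Set up the badge feeder: fit the flat key over the gauge screw's tang with its arm over the bed, turn the screw clockwise until the key bears on the stop post and, leaving the key there to hold the screw, swing the locknut's lever clockwise until it is tight; then take the key off and lay it flat in the tool tray. Also feed all the wooden blanks through the hopper, round ones into the left bin and square ones into the right, setting the diverter lever beforehand (the flap closes the side that the lever leans to). The screw must never be turned more than a little past the stop position, and the other things on the table are to be left where they are.

Things in the scene. Friction and masses are not known exactly. Their poses are not given: they have to be found in the camera images.
- gauge_seat (a point): on the upright axis of the gauge screw, 42 mm above the table: the key's slot centre lies here when seated. Round shoulder 30 mm across (top at 34 mm) carries an upright tang 24 x 9 mm, 11 mm high, with a 20 x 6 x 8 mm lead-in on top (tip at 53 mm). Frame of the fixed grey gauge fixture (base 260 x 200 mm): x away from the robot, y left, z up, turned up to 0.25 rad
- stop_post (a point): top, 58 mm above the table, of the upright steel stop post, 16 mm across, at x = -112, y = +19 mm from the screw axis in the fixture's frame. Beside it, on the robot's side of the screw, is the fixture's flat bed, 34 mm high, x -135 to -35 and y -135 to +5 mm from the axis, which carries the key's arm
- screw (a joint): angle of the gauge screw, growing clockwise from above; starts -0.85 to -0.5 rad. At 0 the tang lies along the fixture's x and a key on it, arm over the bed toward -x, bears on the stop post; at other values the tang is turned by -value about z. Turns freely (0.06 N m), stays where left; the key has 0.13 rad of play on the tang
- locknut (a joint): angle of the locknut relative to the screw, growing clockwise seen from above; starts near 0, tight at its end stop at 1.3 rad. It rubs on the screw with 0.25 N m, so it drags the screw round with it unless the screw is held
- locknut_handle (a point): grip point, 50 mm above the table, of the upright black handle (16 mm across, top at 76 mm) on the locknut's lever, 90 mm from the screw axis. It swings on a circle about that axis, on the far side from the bed, at the angle 0.9 - screw - locknut (rad) from the fixture's x axis
- hopper_mouth (a point): centre of the mouth of the fixed sheet-metal hopper, 165 mm above the table, inside 80 mm (its x, away from the robot) by 110 mm (its y, left). Inside, a flap hinged on a ridge below leans to one side; parts dropped in slide down the other side into the bin there. Walls 5 mm thick, slippery
- diverter (a joint): lean of the flap and the lever fixed to it, -0.6 to +0.6 rad about an axis along the hopper's x, 70 mm above the table. Positive leans left (+y): closes the left chute and sends parts to the RIGHT bin; negative leans right: parts go to the LEFT bin. Stays where left; about 0.1 N m to move
- key_grip (a point): centre of the loose flat steel key (160 g), half-way up its 16 mm thickness, on its arm. The key is 160 mm long over all: arm 22 mm wide running along its own +x to 80 mm from here, and at the other end a head 51 x 38 mm. It is the same either way up. It starts lying flat on the table
- key_eye (a point): centre of the slot through the key's head, half-way up, 55 mm from key_grip along the key's own -x; the slot is 27 mm long (along the key's x) and 12 mm wide
- tray_in (a point): centre of the inner floor of the fixed grey tool tray, 5 mm above the table; inside 200 mm (its x) by 85 mm, rim 18 mm above the table
- diverter_knob (a point): centre of the black ball (22 mm) at the end of the diverter lever, which stands 78 mm before the hopper's middle (33 mm before its front wall) on a 10 mm rod, 105 mm above its axis when upright
- left_bin (a point): floor centre of the left bin (hopper's +y side), 4 mm above the table, 100 mm beside the hopper's middle; under a clear fixed cover 88 mm high, reached only through the hopper
- right_bin (a point): the same for the right bin (hopper's -y side)
- round0_mid (a point): centre, half-way up, of a loose round wooden blank, 34 mm across and 14 mm thick, flat on the table, 30 g; may be absent
- round1_mid (a point): centre, half-way up, of a loose round wooden blank, 34 mm across and 14 mm thick, flat on the table, 30 g; may be absent
- round2_mid (a point): centre, half-way up, of a loose round wooden blank, 34 mm across and 14 mm thick, flat on the table, 30 g; may be absent
- square0_mid (a point): centre, half-way up, of a loose square wooden blank, 30 x 30 mm and 14 mm thick, flat on the table, 30 g; may be absent
- square1_mid (a point): centre, half-way up, of a loose square wooden blank, 30 x 30 mm and 14 mm thick, flat on the table, 30 g; may be absent
- square2_mid (a point): centre, half-way up, of a loose square wooden blank, 30 x 30 mm and 14 mm thick, flat on the table, 30 g; may be absent
- ink: bystander, loose: glass ink jar, 44 mm across, 60 mm high; origin at the centre of its underside. Leave it alone
- tape: bystander, loose: roll of tape lying flat, 72 mm across, 22 mm high; origin at the centre of its underside. Leave it alone
- eraser: bystander, loose: grey eraser, 50 x 24 x 14 mm; origin at the centre of its underside. Leave it alone
- notes: bystander, loose: block of notes, 75 x 75 x 20 mm; origin at the centre of its underside. Leave it alone
- mug: bystander, loose: white mug, 80 mm across, 90 mm high; origin at the centre of its underside. Leave it alone

How it is judged:
By the outcome, as a careful person would: the job done as asked, in the order asked, and still so for the second after the job is handed in, with the robot touching nothing.
Of round0, round1, round2, square0, square1, square2 only 3 to 5 are there at a start; the rules pass over those that are not, and their reading is None.
At some moment in a run one of round0, round1, round2, square0, square1, square2 may be knocked a few centimetres aside while the robot is not near it.
Once in a run the grip may slacken for a moment while it holds something.
It also fails if it takes over 210 s, if anything falls off the work surface, if the arm or the gripper's body presses on something with over 40 N, if the wrist force passes 120 N, or if a joint passes its speed limit or range.

## Working session

There is one attempt and no reset: what is moved stays moved. The work goes in short steps, Python scripts to look and compute and a tool call to move; the robot and the scene stay as the last step left them, time stands still between calls to the robot, and variables do not carry over. Pictures are saved under pics/ and viewed, at most 14 in all, crops included, and the job is handed in when it is done.

Besides the shell and the picture viewer there is one more tool, called by a JSON object that holds its "name" and its "arguments", one argument or row to a line. apply_moves: Moves the arm, as the interface text tells. Its arguments: {"type":"object","properties":{"increments":{"type":"array","items":{"type":"array","items":{"type":"array","items":{"type":"number"}}}},"hand":{"type":"number"}},"required":["increments"]}

```bash
mkdir -p pics; ls; python3 - <<'E'
from station import *
import cv2
for n in("top","side","wrist"):
    p=camera_params(n);print(n,{k:(v if not hasattr(v,'__len__') else [round(float(x),4) for x in v]) for k,v in p.items()})
    im=read_camera(n);cv2.imwrite(f"pics/{n}0.png",im[:,:,::-1])
print(state())
E
```

```text
pics
top {'fx': 457.5531704949923, 'fy': 457.5531704949923, 'cx': 319.005701887906, 'cy': 195.82157369798682, 'rvec': [2.1377, -2.1316, 0.168], 'tvec': [0.092, 0.5683, 1.126]}
side {'fx': 430.81361082880306, 'fy': 430.81361082880306, 'cx': 315.70112903983363, 'cy': 200.39639781260465, 'rvec': [2.3675, -0.345, 0.1226], 'tvec': [-0.4897, 0.2462, 1.2166]}
wrist {'fx': 309.70691628693146, 'fy': 309.70691628693146, 'cx': 317.7180223073545, 'cy': 199.57573018831377, 'rvec': [-2.3101, -1.7712, -0.2465], 'tvec': [-0.525, -0.0345, 0.3781]}
{'time_s': 0.15, 'q': array([ 1.30799802e+00,  2.60560232e-01, -1.39082789e-01,  1.17270720e+00,
        1.23793527e-05,  1.57081486e+00]), 'qd': array([1.36452231e-04, 3.66931757e-05, 3.51047139e-03, 5.76945094e-04,
       2.44534525e-04, 3.53072531e-04]), 'effort': array([-6.13281263e-04, -4.06006014e+01,  2.54165840e+01,  1.26433762e-02,
       -2.10283366e-05, -2.29150032e-05]), 'tool_pos': array([0.13624913, 0.50647922, 0.24163809]), 'orientation': array([-1.07926123e-04,  1.31030516e-01,  9.91378031e-01, -7.69441523e-04]), 'force': array([-0.4677578 , -0.0491556 ,  0.55896754]), 'torque': array([-0.0117437 , -0.04426346, -0.04599553]), 'grasp_force': 0.0, 'opening': 0.08547597195054477}
```

View pics/top0.png

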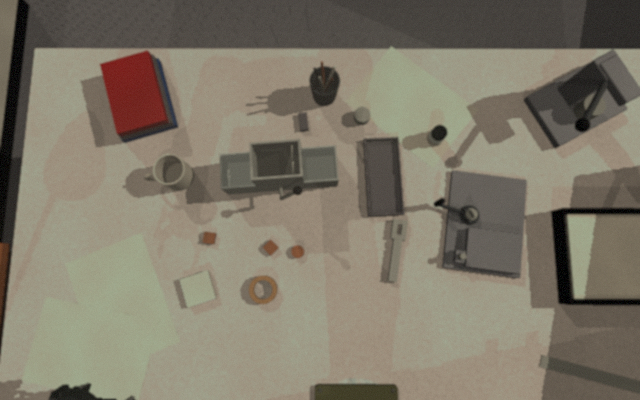

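View pics/side0.png

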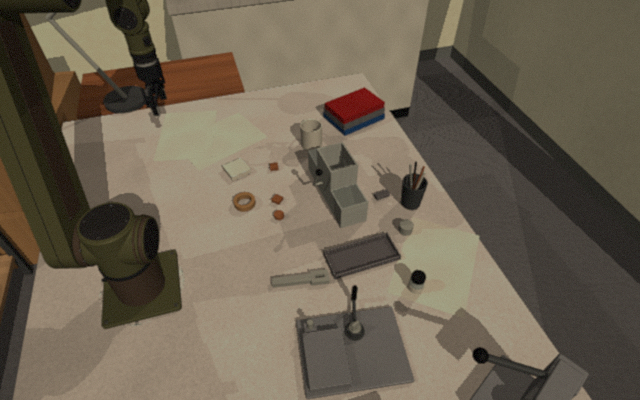

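The top view shows the fixture (485,222) with its screw (470,214), post (461,257) and handle (440,203). It also shows the key (393,250, head at the far end), the tray (382,177), the hopper (275,160) with its knob (297,190), and three blanks at (209,238), (270,247) and (297,252). I'll enlarge both views.

```bash
cat > h.py <<'E'
import numpy as np, cv2
from station import *
from scipy.spatial.transform import Rotation as R
def ray(name,uv,p=None):
    p=p or camera_params(name);Rm=cv2.Rodrigues(np.array(p['rvec'],float))[0];t=np.array(p['tvec'],float)
    a=np.array([(uv[0]-p['cx'])/p['fx'],(uv[1]-p['cy'])/p['fy']])
    if name=='wrist':
        r=np.linalg.norm(a);d=np.r_[a/max(r,1e-9)*np.sin(r),np.cos(r)]
    else: d=np.r_[a,1.]
    return -Rm.T@t,Rm.T@(d/np.linalg.norm(d))
def plane(name,uv,z,p=None):
    c,d=ray(name,uv,p);return c+d*(z-c[2])/d[2]
def tri(*rs):
    A=np.zeros((3,3));b=np.zeros(3)
    for c,d in rs:
        M=np.eye(3)-np.outer(d,d);A+=M;b+=M@c
    x=np.linalg.solve(A,b);return x,[round(float(np.linalg.norm(np.cross(x-c,d)))*1000,1) for c,d in rs]
def proj(name,X,p=None):
    p=p or camera_params(name);Rm=cv2.Rodrigues(np.array(p['rvec'],float))[0];x=Rm@np.array(X)+np.array(p['tvec'])
    if name=='wrist':
        rr=np.hypot(x[0],x[1]);th=np.arctan2(rr,x[2]);a=x[:2]/max(rr,1e-9)*th
    else:a=x[:2]/x[2]
    return np.array([p['cx']+p['fx']*a[0],p['cy']+p['fy']*a[1]])
E
python3 - <<'E'
from h import *
t=cv2.imread('pics/top0.png');s=cv2.imread('pics/side0.png')
def crop(im,x0,y0,x1,y1,k,n): cv2.imwrite(n,cv2.convertScaleAbs(cv2.resize(im[y0:y1,x0:x1],None,fx=k,fy=k,interpolation=cv2.INTER_CUBIC),alpha=1.4))
crop(t,360,110,540,290,3.3,'pics/tc1.png')
crop(s,220,230,420,400,3.5,'pics/sc1.png')
for n,im in(('top',t),('side',s)):
    h=cv2.cvtColor(im,cv2.COLOR_BGR2HSV);m=cv2.inRange(h,(0,110,60),(14,255,255))
    k,l,st,c=cv2.connectedComponentsWithStats(m)
    for i in range(1,k):
        if 25<st[i,4]<400: print(n,c[i].round(1),st[i],plane(n,c[i],.010).round(4), cv2.minAreaRect(np.argwhere(l==i)[:,::-1].astype(np.float32)))
E
```

```text
top [208.8 237.7] [203 233  13  11 112] [0.4627 0.3808 0.01  ] ((208.9053955078125, 237.56756591796875), (11.179131507873535, 10.357135772705078), 9.462322235107422)
top [270.1 247.1] [264 241  14  14 111] [0.4388 0.2205 0.01  ] ((270.0000305175781, 247.00001525878906), (9.899494171142578, 9.899494171142578), 45.0)
top [  2.7 269.6] [  0 243   9  73 388] [0.3789 0.9104 0.01  ] ((4.0, 279.0), (72.0, 8.0), 90.0)
top [297.1 251.3] [292 246  12  12 108] [0.4282 0.1503 0.01  ] ((297.5, 251.5), (11.0, 11.0), 0.0)
side [38.5 55.9] [35 48  9 17 36] [-0.4638  1.4954  0.01  ] ((38.586204528808594, 55.96551513671875), (15.227017402648926, 6.31364107131958), 68.19859313964844)
side [67.4 77.3] [59 72 16 11 37] [-0.308   1.2415  0.01  ] ((65.81192779541016, 77.20642852783203), (8.141523361206055, 15.229437828063965), 73.3007583618164)
side [273.5 166.2] [270 163   8   8  57] [0.4636 0.3773 0.01  ] ((273.5, 166.5), (7.0, 7.0), 90.0)
side [420. 175.] [416 167   9  19  33] [0.9439 0.1828 0.01  ] ((419.6379089355469, 175.84483337402344), (1.8382903337478638, 19.695966720581055), 23.198591232299805)
side [  7.4 188.5] [  1 182  13  14  55] [-0.4364  0.5338  0.01  ] ((6.948272705078125, 190.12069702148438), (13.55575942993164, 10.956025123596191), 68.19859313964844)
side [276.8 198.7] [271 194  12  10  76] [0.4392 0.2174 0.01  ] ((276.70001220703125, 198.6000213623047), (9.838699340820312, 8.497058868408203), 26.56505012512207)
side [278.5 214.6] [274 210  10  10  83] [0.4291 0.1471 0.01  ] ((278.5, 214.5), (9.0, 9.0), 90.0)
```

View pics/tc1.png

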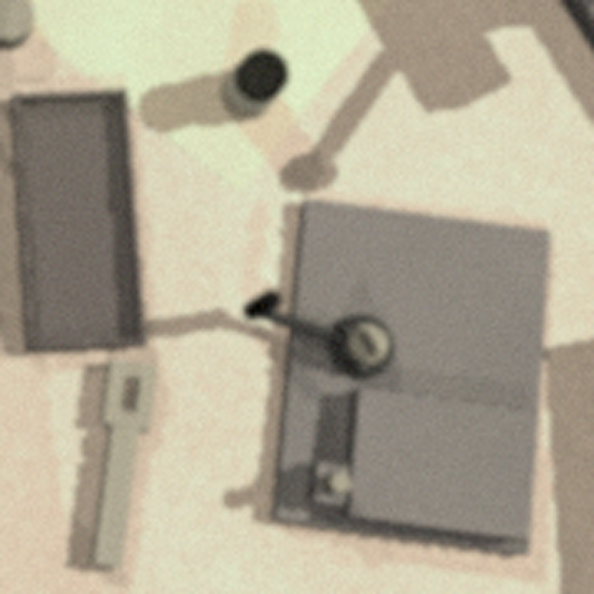

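View pics/sc1.png

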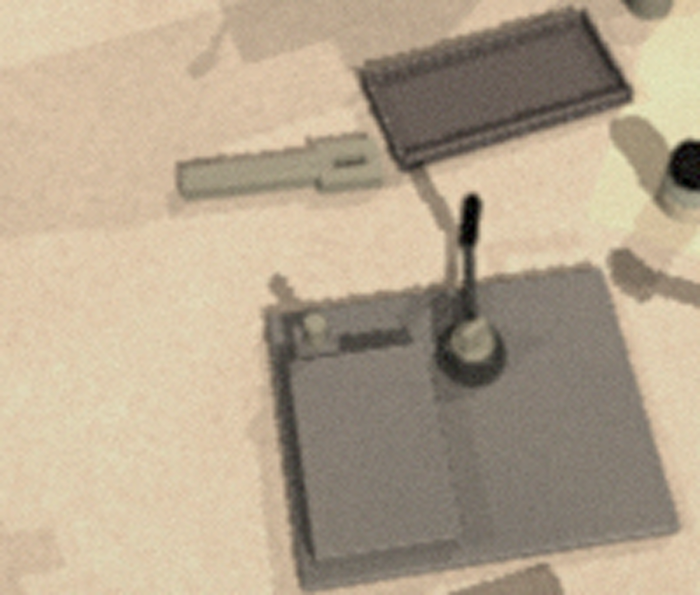

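The top crop shows the key slot at (131,394), tang top at (368,346), post top at (340,482) and handle top at (262,303). The side crop shows the slot at (350,160), tang at (473,343), post at (315,325) and handle top at (471,200).

```bash
cat >> h.py <<'E'
def go(X,ang=None,s=None):
    """tool-axis turn, then shift (mm) to reach TCP X with closing line at world angle ang (mod pi)"""
    s=s or state();q=s['orientation'];Rm=R.from_quat([q[1],q[2],q[3],q[0]])
    turn=0
    if ang is not None:
        y=Rm.as_matrix()[:,1];cur=np.arctan2(y[1],y[0])
        turn=-((ang-cur+np.pi/2)%np.pi-np.pi/2)
        alt=turn-np.sign(turn)*np.pi
        Rm=Rm*R.from_euler('z',turn)
        print('turn %.3f (alt %.3f; q6 now %.2f)'%(turn,alt,s['q'][5]),end=' ')
    d=Rm.as_matrix().T@(np.array(X)-s['tool_pos'])*1000
    print('shift',d.round(1));return turn,d
E
python3 - <<'E'
from h import *
T=lambda x,y:(360+(x+.5)/3.3-.5,110+(y+.5)/3.3-.5)
S=lambda x,y:(220+(x+.5)/3.5-.5,230+(y+.5)/3.5-.5)
for n,a,b in [('slot',(131,394),(350,160)),('tang',(368,344),(475,337)),('post',(339,481),(315,323)),('handle',(262,300),(471,200)),('trayNW',(14,97),(362,66)),('trayNE',(125,92),(583,10)),('traySE',(144,346),(630,97)),('traySW',(22,352),(405,165))]:
    X,e=tri(ray('top',T(*a)),ray('side',S(*b)));print(n,X.round(4),e)
print('armend',plane('top',T(107,566),.016),plane('side',S(180,180),.012))
print('keyeye16',plane('top',T(131,394),.016))
for c in [(300,202),(549,232),(527,552),(275,520)]: print(plane('top',T(*c),.01).round(4))
k,e=tri(ray('top',(297.5,190)),ray('side',(319,172)));print('knob',k,e)
for c in[(250,142),(301,141),(303,183),(250,186)]: print('hop',plane('top',c,.165).round(4))
R0=R.from_quat(np.roll(state()['orientation'],-1)).as_matrix()
p=camera_params('wrist');Rm=cv2.Rodrigues(np.array(p['rvec'],float))[0]
print('cam in tool',R0.T@(-Rm.T@np.array(p['tvec'])-state()['tool_pos']),(R0.T@Rm.T).round(2))
E
```

```text
slot [ 0.4872 -0.1152  0.0159] [1.1, 1.1]
tang [ 0.5261 -0.2977  0.0342] [2.1, 2.1]
post [ 0.4176 -0.2638  0.0538] [0.1, 0.1]
handle [ 0.5545 -0.2078  0.0674] [1.2, 1.2]
trayNW [ 0.6156 -0.0282  0.0546] [97.0, 97.0]
trayNE [ 0.6942 -0.0976  0.1174] [7.3, 7.3]
traySE [ 0.6043 -0.148   0.0913] [94.6, 94.6]
traySW [ 0.5483 -0.0457 -0.1246] [12.6, 12.6]
armend [ 0.35295369 -0.09321136  0.016     ] [ 0.35266462 -0.09161956  0.012     ]
keyeye16 [ 0.48610488 -0.11507792  0.016     ]
[ 0.6422 -0.2563  0.01  ]
[ 0.618 -0.455  0.01 ]
[ 0.3646 -0.4204  0.01  ]
[ 0.3885 -0.2259  0.01  ]
knob [0.56327706 0.14258496 0.16417286] [1.0, 1.0]
hop [0.6762 0.2554 0.165 ]
hop [0.6789 0.1357 0.165 ]
hop [0.5786 0.1301 0.165 ]
hop [0.5712 0.2525 0.165 ]
cam in tool [ 0.07041622  0.00057476 -0.13124185] [[ 0.   -0.96 -0.27]
 [ 1.   -0.    0.  ]
 [-0.   -0.27  0.96]]
```

```bash
python3 - <<'E'
from h import *
go([.47,-.2,.25],1.405); go([.47,-.2,.25],1.308)
E
```

```text
turn -0.097 (alt 3.045; q6 now 1.57) shift [-445.8 -641.7   -7.4]
turn -0.000 (alt 3.142; q6 now 1.57) shift [-505.8 -595.5   -7.4]
```

{"name": "apply_moves", "arguments": {
  "increments": [
    [[0,0,0,-0.097],[-22,-32,0,0],[-22,-32,0,0],[-22,-32,0,0],[-22,-32,0,0],[-22,-32,0,0],[-22,-32,0,0],[-22,-32,0,0]]
  ],
  "hand": 1
}}

```text
time_s: 0.82
tool_pos: [0.2514, 0.2588, 0.2422]
orientation: [0.0, 0.082, 0.997, -0.0]
force: [1.9, 0.0, 0.7]
opening: 0.0855
grasp_force: 0.0
```

{"name": "apply_moves", "arguments": {
  "increments": [
    [[-22,-32,0,0],[-22,-32,0,0],[-22,-32,0,0],[-22,-32,0,0],[-22,-32,0,0],[-22,-32,0,0],[-22,-32,0,0],[-22,-32,0,0]]
  ]
}}

```text
time_s: 1.48
tool_pos: [0.3828, -0.0229, 0.2423]
orientation: [0.0, 0.083, 0.997, 0.0]
force: [1.2, 1.3, 0.3]
opening: 0.0854
grasp_force: 0.0
```

{"name": "apply_moves", "arguments": {
  "increments": [
    [[-22,-32,0,0],[-22,-32,0,0],[-22,-32,0,0],[-22,-32,0,0],[-22,-32,0,0],[0,0,0,0],[0,0,0,0]]
  ]
}}

```text
time_s: 2.07
tool_pos: [0.465, -0.1984, 0.2415]
orientation: [-0.001, 0.084, 0.996, 0.0]
force: [-0.2, 0.3, -1.3]
opening: 0.0856
grasp_force: 0.0
```

```bash
python3 - <<'E'
from h import *
import json
s=state();p=camera_params('wrist');im=read_camera('wrist')
print(s['tool_pos'],s['q'][5]);cv2.imwrite('pics/w1.png',im[:,:,::-1])
json.dump({k:(list(map(float,v)) if hasattr(v,'__len__') else v) for k,v in p.items()},open('pics/w1.json','w'))
E
```

```text
[ 0.46498623 -0.19842038  0.2414523 ] -0.23456440234518677
```

View pics/w1.png

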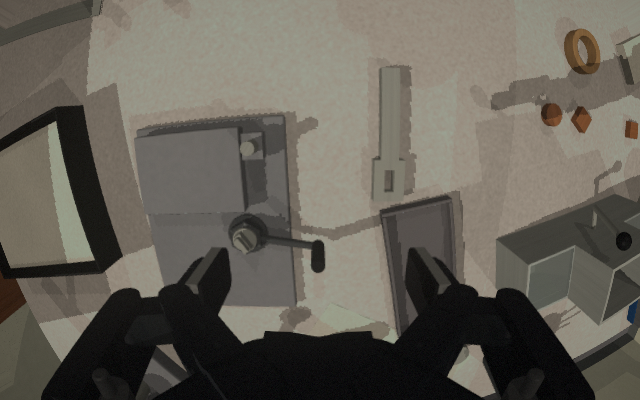

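Wrist view 1 shows the tang at (244,238), post top (248,147), key slot (389,179), arm end (395,68) and handle (318,245). The blanks are a round at (551,115) and squares at (582,120) and (631,128). Next is a nearer look over the screw.

{"name": "apply_moves", "arguments": {
  "increments": [
    [[-30,-18,18,0],[-30,-18,18,0],[-30,-18,18,0],[-20,-18,18,0],[0,0,0,0],[0,0,0,0],[0,0,0,0]]
  ]
}}

```text
time_s: 2.7
tool_pos: [0.5604, -0.2842, 0.1704]
orientation: [-0.001, 0.082, 0.997, 0.001]
force: [0.3, 0.9, 0.2]
opening: 0.0856
grasp_force: 0.0
```

```bash
python3 - <<'E'
from h import *
import json
s=state();p=camera_params('wrist');im=read_camera('wrist')
print(s['tool_pos'],s['q'][5])
cv2.imwrite('pics/w2.png',im[:,:,::-1])
cv2.imwrite('pics/w2v.png',cv2.convertScaleAbs(cv2.resize(im[40:290,220:580,::-1],None,fx=2.2,fy=2.2,interpolation=cv2.INTER_CUBIC),alpha=1.3))
json.dump({k:(list(map(float,v)) if hasattr(v,'__len__') else v) for k,v in p.items()},open('pics/w2.json','w'))
E
```

```text
[ 0.56041023 -0.28421548  0.17044777] -0.30515105017428173
```

View pics/w2v.png

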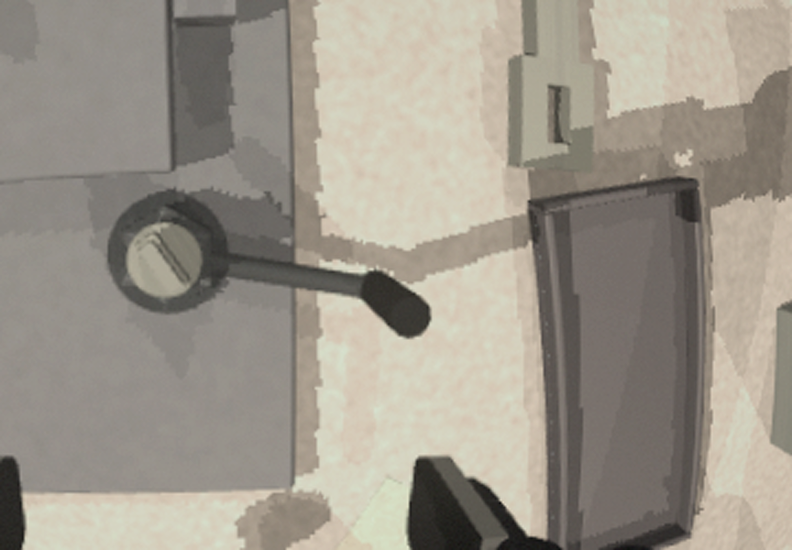

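This view shows the screw shoulder at crop (165,258) with the tang diagonal, the handle top near (408,313), the key slot at (557,115) and the tray from (535,200) to (700,540). I'll zoom on the tang.

```bash
python3 - <<'E'
import cv2,numpy as np
im=cv2.imread('pics/w2.png');a=cv2.resize(im[125:185,265:325],None,fx=9,fy=9,interpolation=cv2.INTER_CUBIC)[:, :400+140]
b=cv2.resize(im[60:120,445:495],None,fx=5,fy=5,interpolation=cv2.INTER_CUBIC);b=cv2.copyMakeBorder(b,0,540-300,0,0,cv2.BORDER_CONSTANT)
cv2.imwrite('pics/z1.png',cv2.convertScaleAbs(np.hstack([a,b]),alpha=1.3))
E
```

```text
(no output)
```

View pics/z1.png

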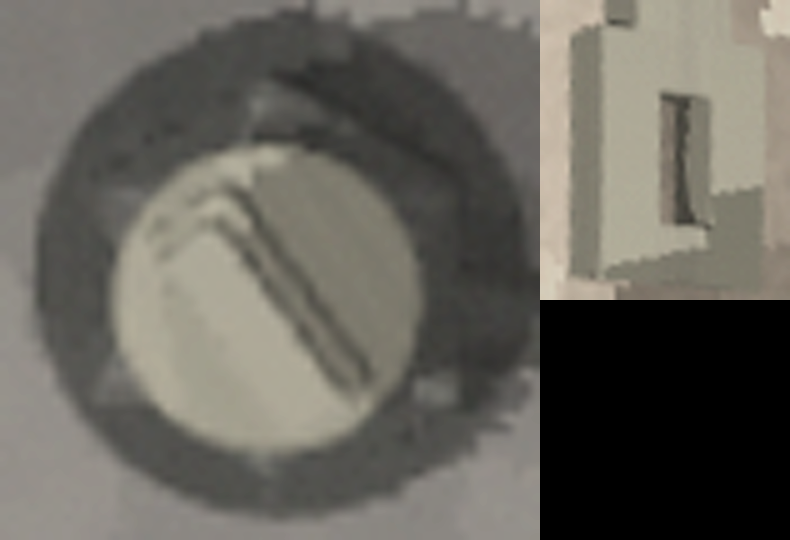

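```bash
python3 - <<'E'
from h import *
import json
p1,p2=[json.load(open(f'pics/w{i}.json')) for i in(1,2)]
Z=lambda x,y:(265+(x+.5)/9-.5,125+(y+.5)/9-.5)
B=lambda x,y:(445+(x-540+.5)/5-.5,60+(y+.5)/5-.5)
C=lambda x,y:(220+(x+.5)/2.2-.5,40+(y+.5)/2.2-.5)
f=lambda uv,z:plane('wrist',uv,z,p2)
ax=f(Z(268,297),.034);print('axis',ax, 'r',[np.linalg.norm(f(Z(268+dx,297+dy),.034)-ax).round(4) for dx,dy in((153,0),(0,153),(-153,0),(0,-153))])
for a,b in[((225,190),(372,380)),((218,225),(345,395))]:
    d=f(Z(*b),.045)-f(Z(*a),.045);print('tang ang',np.arctan2(d[1],d[0]),np.linalg.norm(d))
sl=f(B(685,161),.016);print('slot',sl,[f(B(*c),.016).round(4) for c in((660,95),(710,97),(660,226),(710,230))])
r=ray('wrist',B(685,161),p2)
print('slot tri w1',tri(r,ray('wrist',(389.5,180),p1)),tri(r,ray('top',(399.4,229.2)),ray('side',(319.6,275.4))))
print('armend',plane('wrist',(395.5,68),.016,p1),'slot w1',plane('wrist',(389.5,180),.016,p1))
print('axis tri',tri(ray('wrist',Z(240,285),p2),ray('wrist',(243,237),p1)))
print('post w1',plane('wrist',(248,147),.058,p1),'handle',plane('wrist',C(410,317),.076,p2),tri(ray('wrist',C(410,317),p2),ray('wrist',(318,268),p1)))
for n,c in(('trayNW~',(538,203)),('NE',(697,182)),('edgeL',(555,540)),('edgeR',(692,530))):print(n,f(C(*c),.018))
for n,a,b in(('bed/fix edge',(291,0),(294,485)),('bedfront',(172,168),(0,180)),('base far',(294,487),(20,492))):
    d=f(C(*b),.012)-f(C(*a),.012);print(n,np.arctan2(d[1],d[0]),f(C(*a),.012))
E
```

```text
axis [ 0.52525358 -0.29791932  0.034     ] r [np.float64(0.0148), np.float64(0.0152), np.float64(0.015), np.float64(0.0149)]
tang ang 0.4796848862591539 0.022446267538784048
tang ang 0.4615557569725307 0.019868804976188738
slot [ 0.48718223 -0.11455677  0.016     ] [array([ 0.4736, -0.1184,  0.016 ]), array([ 0.4745, -0.1066,  0.016 ]), array([ 0.4998, -0.1222,  0.016 ]), array([ 0.5014, -0.1105,  0.016 ])]
slot tri w1 (array([ 0.48707766, -0.11269451,  0.01252582]), [0.1, 0.1]) (array([ 0.48699591, -0.1152318 ,  0.0163852 ]), [0.4, 1.3, 1.2])
armend [ 0.35522319 -0.08742548  0.016     ] slot w1 [ 0.48613881 -0.11344762  0.016     ]
axis tri (array([ 0.52468208, -0.30115383,  0.02592929]), [0.1, 0.1])
post w1 [ 0.4161216  -0.26204225  0.058     ] handle [ 0.55316372 -0.2130985   0.076     ] (array([ 0.55374254, -0.21267622,  0.07646865]), [0.8, 0.8])
trayNW~ [ 0.5261653 -0.131285   0.018    ]
NE [ 0.52363989 -0.03535827  0.018     ]
edgeL [ 0.70358934 -0.12292449  0.018     ]
edgeR [ 0.72515485 -0.02448777  0.018     ]
bed/fix edge -0.13846194884113977 [ 0.42589825 -0.22858159  0.012     ]
bedfront -1.6992109359858028 [ 0.49008636 -0.28995587  0.012     ]
base far -1.7023115357485177 [ 0.64470169 -0.25905108  0.012     ]
```

```bash
python3 - <<'E'
from h import *
go([.4327,-.1058,.08],1.406)
E
```

```text
turn 0.000 (alt -3.141; q6 now -0.31) shift [155.5 155.1  91.3]
```

{"name": "apply_moves", "arguments": {
  "increments": [
    [[26,26,0,0],[26,26,0,0],[26,26,0,0],[26,26,0,0],[26,26,0,0],[25.5,25.1,0,0],[0,0,30,0],[0,0,30,0]]
  ]
}}

```text
time_s: 3.42
tool_pos: [0.4336, -0.1055, 0.1131]
orientation: [0.004, 0.081, 0.997, -0.0]
force: [1.0, -0.9, -0.9]
opening: 0.0855
grasp_force: 0.0
```

{"name": "apply_moves", "arguments": {
  "increments": [
    [[0,0,25,0],[0,0,0,0],[0,0,0,0]]
  ],
  "hand": 0.6
}}

```text
time_s: 3.67
tool_pos: [0.432, -0.1065, 0.0858]
orientation: [-0.001, 0.082, 0.997, 0.0]
force: [0.2, 0.4, -0.4]
opening: 0.0523
grasp_force: 0.0
```

```bash
python3 - <<'E'
from h import *
import json
go([.4327,-.1058,.015],1.406)
s=state();p=camera_params('wrist');im=read_camera('wrist')
cv2.imwrite('pics/w3.png',im[:,:,::-1])
json.dump({k:(list(map(float,v)) if hasattr(v,'__len__') else v) for k,v in p.items()},open('pics/w3.json','w'))
print(proj('wrist',[.487,-.1148,.016],p),proj('wrist',s['tool_pos'],p))
E
```

```text
turn -0.000 (alt 3.142; q6 now -0.08) shift [-0.7  0.7 70.8]
[317.50288186 287.20796538] [315.95983817 266.1545236 ]
```

View pics/w3.png

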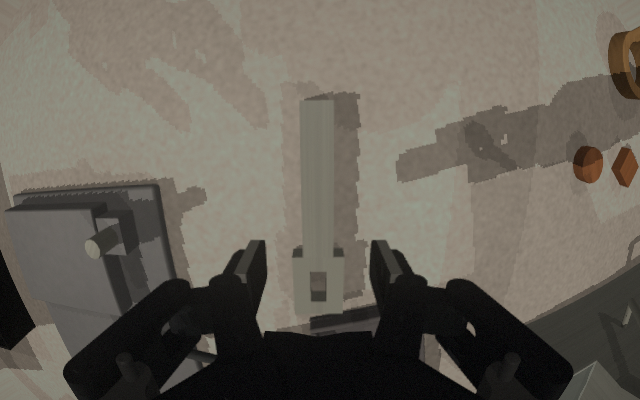

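The key lies squarely between the fingers, with its slot at (318,287) as predicted. I'll go down and grip it.

{"name": "apply_moves", "arguments": {
  "increments": [
    [[0,0,25,0],[0,0,25,0],[0,0.7,15,0],[0,0,5,0],[0,0,0,0],[0,0,0,0]]
  ]
}}

```text
time_s: 4.22
tool_pos: [0.4351, -0.1071, 0.0167]
orientation: [0.001, 0.083, 0.997, -0.0]
force: [0.4, -0.5, -0.2]
opening: 0.0513
grasp_force: 0.0
```

{"name": "apply_moves", "arguments": {
  "increments": [
    [[0,0,0,0],[0,0,0,0],[0,0,0,0],[0,0,0,0],[0,0,0,0],[0,0,0,0]]
  ],
  "hand": 0
}}

```text
time_s: 4.72
tool_pos: [0.4349, -0.1071, 0.0168]
orientation: [0.001, 0.083, 0.997, -0.0]
force: [-0.8, -0.5, 7.4]
opening: 0.0206
grasp_force: 59.0
```

{"name": "apply_moves", "arguments": {
  "increments": [
    [[0,0,-20,0],[0,0,-20,0],[0,0,-20,0],[0,0,-20,0],[0,0,-15,0],[0,0,0,0],[0,0,0,0]]
  ]
}}

```text
time_s: 5.3
tool_pos: [0.4344, -0.1069, 0.111]
orientation: [0.001, 0.083, 0.997, -0.0]
force: [-0.6, -0.1, -1.2]
opening: 0.02
grasp_force: 59.9
```

```bash
python3 - <<'E'
from h import *
import json
s=state();p=camera_params('wrist');im=read_camera('wrist')
print(s['tool_pos'],s['opening'],s['grasp_force'])
cv2.imwrite('pics/w4.png',im[:,:,::-1])
a=cv2.resize(im[180:340,250:390,::-1],None,fx=3.7,fy=3.7,interpolation=cv2.INTER_CUBIC)
cv2.imwrite('pics/w4v.png',cv2.convertScaleAbs(a,alpha=1.5))
json.dump({k:(list(map(float,v)) if hasattr(v,'__len__') else v) for k,v in p.items()},open('pics/w4.json','w'))
go([.4763,-.3228,.12],2.04)
E
```

```text
[ 0.43440287 -0.1069049   0.11100425] 0.020010241034334252 59.89299952983856
turn -0.635 (alt 2.507; q6 now -0.08) shift [  59.5 -212.2   -9.9]
```

View pics/w4v.png

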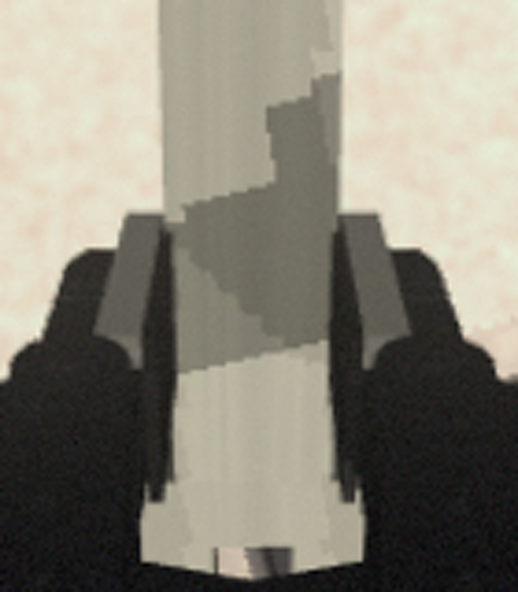

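The key is held square, its head edge at crop row 483 and the slot's near end at row 548, x 215–293. I'll work out its place in the hand.

```bash
python3 - <<'E'
from h import *
import json
p=json.load(open('pics/w4.json'));s=state();M=R.from_quat(np.roll(s['orientation'],-1)).as_matrix()
D=lambda x,y:(250+(x+.5)/3.7-.5,180+(y+.5)/3.7-.5)
for z in(.111,.109):
  for c in((142,485),(366,483),(253,484),(215,548),(293,548),(162,0),(342,0)):
    print(c,(M.T@(plane('wrist',D(*c),z,p)-s['tool_pos'])*1000).round(1))
E
```

```text
(142, 485) [-27.8 -14.6  -0.9]
(366, 483) [-27.5  16.7  -0.9]
(253, 484) [-27.5   0.9  -0.9]
(215, 548) [-39.3  -4.6  -0.9]
(293, 548) [-39.3   6.7  -0.9]
(162, 0) [41.  -9.8 -0.9]
(342, 0) [41.  11.3 -0.9]
(142, 485) [-29.3 -14.8   1.1]
(366, 483) [-29.   17.    1.1]
(253, 484) [-28.9   0.9   1.1]
(215, 548) [-41.   -4.6   1.1]
(293, 548) [-41.    6.8   1.1]
(162, 0) [40.6 -9.9  1.1]
(342, 0) [40.6 11.5  1.1]
```

{"name": "apply_moves", "arguments": {
  "increments": [
    [[0,0,0,-0.106],[0,0,0,-0.106],[0,0,0,-0.106],[0,0,0,-0.106],[0,0,0,-0.106],[0,0,0,-0.105],[10,-30,0,0],[10,-30,0,0]]
  ]
}}

```text
time_s: 6.02
tool_pos: [0.4414, -0.1683, 0.1086]
orientation: [-0.002, -0.234, 0.972, 0.001]
force: [1.4, 0.4, -3.2]
opening: 0.0201
grasp_force: 59.9
```

{"name": "apply_moves", "arguments": {
  "increments": [
    [[10,-30,0,0],[10,-30,0,0],[10,-30,0,0],[5,-30,0,0],[3,-30,0,0],[0,0,0,0],[0,0,0,0]]
  ]
}}

```text
time_s: 6.6
tool_pos: [0.4764, -0.3212, 0.1083]
orientation: [-0.001, -0.231, 0.973, 0.001]
force: [-0.6, 0.2, -1.6]
opening: 0.02
grasp_force: 60.0
```

```bash
python3 - <<'E'
from h import *
s=state();print(s['tool_pos'],s['opening'])
go([.4772,-.3230,.085],2.04)
E
```

```text
[ 0.47640801 -0.32116431  0.10828012] 0.020032249909726754
turn -0.002 (alt 3.140; q6 now -1.06) shift [ 0.1 -2.  23.3]
```

{"name": "apply_moves", "arguments": {
  "increments": [
    [[0,-2,12,0],[0,0,11,0],[0,0,0,0],[0,0,0,0],[0,0,0,0]]
  ]
}}

```text
time_s: 7.02
tool_pos: [0.4773, -0.321, 0.0871]
orientation: [-0.0, -0.233, 0.973, 0.001]
force: [0.1, 0.9, -2.2]
opening: 0.0202
grasp_force: 59.9
```

```bash
python3 - <<'E'
from h import *
s=state();print(s['tool_pos'],s['force'])
go([.4772,-.3230,.062],2.04)
im=read_camera('wrist');t=read_camera('top')
a=cv2.resize(im[240:400,240:400,::-1],None,fx=3.5,fy=3.5,interpolation=cv2.INTER_CUBIC)
b=cv2.resize(t[190:230,440:500,::-1],None,fx=8,fy=8,interpolation=cv2.INTER_CUBIC);b=cv2.copyMakeBorder(b,0,240,0,0,cv2.BORDER_CONSTANT)[:,:240] if 0 else a[:0]
cv2.imwrite('pics/w5v.png',cv2.convertScaleAbs(a,alpha=1.8))
E
```

```text
[ 0.4772875  -0.32098366  0.08712636] [ 0.09517305  0.92361521 -2.16495235]
turn 0.001 (alt -3.141; q6 now -1.06) shift [ 1.  -1.8 25.1]
```

View pics/w5v.png

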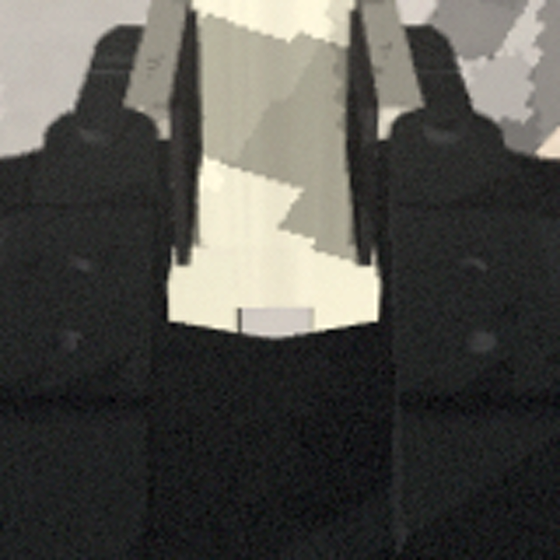

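{"name": "apply_moves", "arguments": {
  "increments": [
    [[1,-1.8,0,0],[0,0,6,0],[0,0,6,0],[0,0,4,0],[0,0,0,0],[0,0,0,0]]
  ]
}}

```text
time_s: 7.62
tool_pos: [0.4772, -0.3238, 0.0706]
orientation: [-0.0, -0.232, 0.973, 0.001]
force: [-0.6, 0.3, -2.5]
opening: 0.0202
grasp_force: 60.0
```

{"name": "apply_moves", "arguments": {
  "increments": [
    [[0,0,3,0],[0,0,3,0],[0,0,0,0]]
  ]
}}

```text
time_s: 7.87
tool_pos: [0.4774, -0.3239, 0.0647]
orientation: [-0.0, -0.232, 0.973, 0.0]
force: [-0.4, 0.1, -2.7]
opening: 0.0198
grasp_force: 60.0
```

```bash
python3 - <<'E'
from h import *
s=state();print(s['tool_pos'],s['force'],s['torque'])
go([.4772,-.3230,.051],2.04)
E
```

```text
[ 0.47743902 -0.32388493  0.06471706] [-0.380998    0.05844323 -2.65270603] [-0.00425114  0.02134716 -0.00702678]
turn 0.000 (alt -3.142; q6 now -1.07) shift [-0.2  0.9 13.7]
```

{"name": "apply_moves", "arguments": {
  "increments": [
    [[0,0.5,2,0],[0,0,2,0],[0,0,2,0],[0,0,0,0]]
  ]
}}

```text
time_s: 8.2
tool_pos: [0.4772, -0.3234, 0.0588]
orientation: [-0.0, -0.232, 0.973, 0.0]
force: [-0.5, -0.3, -1.0]
opening: 0.02
grasp_force: 60.0
```

{"name": "apply_moves", "arguments": {
  "increments": [
    [[0,0,3,0],[0,0,2,0],[0,0,0,0]]
  ]
}}

```text
time_s: 8.45
tool_pos: [0.4772, -0.3234, 0.0538]
orientation: [-0.0, -0.232, 0.973, 0.0]
force: [0.1, 0.7, -1.6]
opening: 0.02
grasp_force: 60.0
```

{"name": "apply_moves", "arguments": {
  "increments": [
    [[0,0,2,0],[0,0,0,0],[0,0,0,0]]
  ]
}}

```text
time_s: 8.7
tool_pos: [0.4774, -0.3236, 0.0522]
orientation: [-0.0, -0.232, 0.973, 0.0]
force: [-0.1, 0.4, -1.7]
opening: 0.0204
grasp_force: 60.0
```

{"name": "apply_moves", "arguments": {
  "increments": [
    [[-0.1,3.2,0,0.06],[-0.1,3.2,0,0.06],[-0.1,3.2,0,0.06],[-0.1,3.2,0,0.06],[0,0,0,0]]
  ]
}}

```text
time_s: 9.12
tool_pos: [0.4734, -0.3118, 0.0525]
orientation: [0.0, -0.114, 0.993, -0.001]
force: [0.5, -1.1, -2.4]
opening: 0.0201
grasp_force: 59.9
```

```bash
cat >> h.py <<'E'
AX=np.array([.5251,-.2987])
def keystat(s=None):
    s=s or state();M=R.from_quat(np.roll(s['orientation'],-1)).as_matrix();x=M[:2,0];a=np.arctan2(x[1],x[0])%(2*np.pi)-np.pi
    eye=s['tool_pos'][:2]-.0537*x
    print('key ang %.3f eye err(tool xy mm) %s z %.4f F %s T %s'%(a,((M.T@np.r_[eye-AX,0])[:2]*1000).round(2),s['tool_pos'][2],(M.T@s['force']).round(1),(M.T@s['torque']).round(2)))
E
python3 -c "
from h import *
keystat()"
```

```text
key ang 0.228 eye err(tool xy mm) [-0.36 -1.06] z 0.0525 F [-0.3 -1.1  2.4] T [0.16 0.05 0.03]
```

{"name": "apply_moves", "arguments": {
  "increments": [
    [[0,3.3,0,0.06],[-0.1,3.3,0,0.06],[0,3.3,0,0.06],[-0.1,3.2,0,0.06],[0,0,0,0]]
  ]
}}

```text
time_s: 9.53
tool_pos: [0.4719, -0.2989, 0.0526]
orientation: [0.0, 0.005, 1.0, -0.0]
force: [0.9, -0.8, -2.2]
opening: 0.0201
grasp_force: 59.9
```

```bash
python3 -c "
from h import *
keystat()"
```

```text
key ang -0.010 eye err(tool xy mm) [-0.51 -0.75] z 0.0526 F [-0.9 -0.8  2.2] T [ 0.18 -0.02  0.03]
```

{"name": "apply_moves", "arguments": {
  "increments": [
    [[0,1.3,0,0.025],[0,1.3,0,0.025],[0,0,0,0]]
  ]
}}

```text
time_s: 9.78
tool_pos: [0.4719, -0.2964, 0.0525]
orientation: [0.0, 0.029, 1.0, -0.0]
force: [1.4, -0.3, -1.7]
opening: 0.0197
grasp_force: 60.0
```

```bash
python3 -c "
from h import *
keystat()
im=read_camera('wrist');cv2.imwrite('pics/w6.png',im[:,:,::-1])
cv2.imwrite('pics/w6v.png',cv2.convertScaleAbs(cv2.resize(im[60:300,200:440,::-1],None,fx=2.4,fy=2.4,interpolation=cv2.INTER_CUBIC),alpha=1.5))"
```

```text
key ang -0.059 eye err(tool xy mm) [-0.5  -0.82] z 0.0525 F [-1.4 -0.3  1.7] T [ 0.16 -0.05  0.02]
```

View pics/w6v.png

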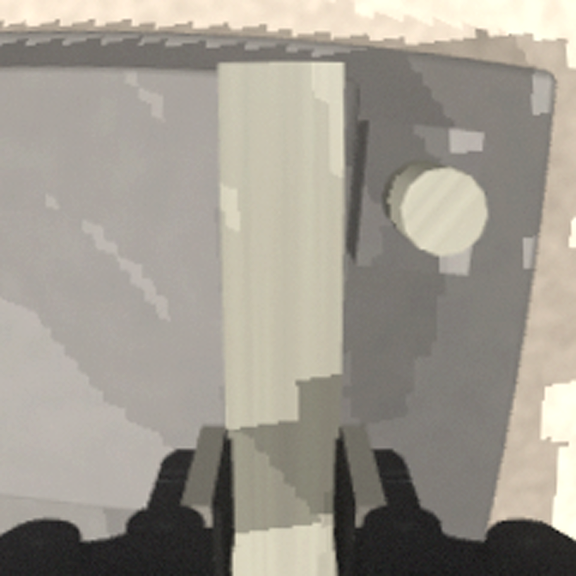

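The key arm's right edge is at x≈345 and the post's near side at ≈385, a gap of about 7 mm, so roughly 0.07 rad is left.

{"name": "apply_moves", "arguments": {
  "increments": [
    [[0,1.1,0,0.02],[0,1.1,0,0.02],[0,0,0,0]]
  ]
}}

```text
time_s: 10.08
tool_pos: [0.4721, -0.2941, 0.0525]
orientation: [0.0, 0.051, 0.999, -0.0]
force: [0.8, -0.3, -1.6]
opening: 0.0202
grasp_force: 60.0
```

```bash
python3 -c "
from h import *
keystat()"
```

```text
key ang -0.101 eye err(tool xy mm) [-0.49 -0.76] z 0.0525 F [-0.8 -0.2  1.6] T [ 0.21 -0.22  0.02]
```

{"name": "apply_moves", "arguments": {
  "increments": [
    [[0,0.9,0,0.015],[0,0,0,0],[0,0,0,0]]
  ]
}}

```text
time_s: 10.33
tool_pos: [0.4722, -0.2932, 0.0525]
orientation: [0.0, 0.058, 0.998, -0.0]
force: [1.1, -1.7, -1.5]
opening: 0.02
grasp_force: 60.0
```

```bash
python3 -c "
from h import *
keystat()"
```

```text
key ang -0.116 eye err(tool xy mm) [-0.48 -0.69] z 0.0525 F [-1.3 -1.6  1.5] T [ 0.31 -0.29  0.02]
```

{"name": "apply_moves", "arguments": {
  "increments": [
    [[0,0.8,0,0.015],[0,0,0,0],[0,0,0,0]]
  ]
}}

```text
time_s: 10.58
tool_pos: [0.4722, -0.2924, 0.0524]
orientation: [0.0, 0.065, 0.998, -0.0]
force: [1.5, -1.7, -1.4]
opening: 0.0199
grasp_force: 60.0
```

```bash
python3 -c "
from h import *
keystat()"
```

```text
key ang -0.131 eye err(tool xy mm) [-0.45 -0.63] z 0.0524 F [-1.7 -1.5  1.4] T [ 0.31 -0.42 -0.03]
```

{"name": "apply_moves", "arguments": {
  "increments": [
    [[0,0.7,0,0.012],[0,0,0,0],[0,0,0,0]]
  ]
}}

```text
time_s: 10.83
tool_pos: [0.4723, -0.2918, 0.0524]
orientation: [0.0, 0.071, 0.997, -0.0]
force: [2.1, -2.1, -2.0]
opening: 0.0202
grasp_force: 60.0
```

```bash
python3 -c "
from h import *
keystat()"
```

```text
key ang -0.143 eye err(tool xy mm) [-0.47 -0.71] z 0.0524 F [-2.4 -1.8  2. ] T [ 0.45 -0.44 -0.01]
```

{"name": "apply_moves", "arguments": {
  "increments": [
    [[0,0.7,0,0.012],[0,0,0,0],[0,0,0,0]]
  ]
}}

```text
time_s: 11.08
tool_pos: [0.4723, -0.2918, 0.0524]
orientation: [0.0, 0.077, 0.997, -0.001]
force: [0.9, -4.5, -2.1]
opening: 0.0202
grasp_force: 60.1
```

```bash
python3 -c "
from h import *
keystat()
im=read_camera('wrist');cv2.imwrite('pics/w7.png',im[:,:,::-1])
g=im[:,:,0]
for r in (140,145,150,155): print(r,g[r,336:380].tolist())"
```

```text
key ang -0.154 eye err(tool xy mm) [-0.44 -1.29] z 0.0524 F [-1.6 -4.3  2.1] T [ 0.93 -0.5  -0.49]
140 [142, 136, 131, 131, 132, 116, 109, 130, 146, 143, 143, 144, 143, 141, 141, 141, 143, 144, 145, 144, 144, 143, 139, 140, 140, 140, 140, 143, 144, 145, 146, 146, 145, 143, 142, 142, 141, 141, 140, 141, 141, 140, 137, 119]
145 [142, 142, 143, 142, 142, 110, 104, 127, 145, 142, 140, 140, 143, 143, 145, 145, 145, 142, 141, 140, 140, 139, 141, 142, 144, 143, 144, 146, 146, 144, 144, 143, 140, 139, 140, 141, 142, 142, 142, 140, 141, 140, 139, 112]
150 [142, 142, 143, 143, 143, 114, 89, 89, 111, 140, 144, 144, 145, 143, 143, 140, 139, 142, 140, 142, 143, 145, 144, 146, 146, 144, 144, 143, 142, 140, 140, 141, 141, 141, 142, 141, 141, 141, 142, 143, 142, 138, 105, 90]
155 [141, 142, 142, 142, 136, 110, 89, 83, 82, 83, 84, 98, 121, 137, 141, 142, 142, 144, 145, 146, 147, 146, 144, 143, 143, 143, 141, 141, 142, 142, 143, 141, 143, 142, 141, 142, 142, 139, 126, 104, 90, 89, 89, 88]
```

The key bears on the post: the force and torque jumped and the gap closed. I'll lower it the last 1.5 mm, release it and rise.

{"name": "apply_moves", "arguments": {
  "increments": [
    [[0,-0.3,1.2,0],[0,0,0,0],[0,0,0,0]]
  ]
}}

```text
time_s: 11.38
tool_pos: [0.4724, -0.2918, 0.0517]
orientation: [0.0, 0.077, 0.997, -0.001]
force: [-0.1, -4.4, 3.0]
opening: 0.0202
grasp_force: 60.8
```

{"name": "apply_moves", "arguments": {
  "increments": [
    [[0,0,0,0],[0,0,0,0],[0,0,0,0],[0,0,0,0]]
  ],
  "hand": 0.5
}}

```text
time_s: 11.72
tool_pos: [0.4712, -0.29, 0.0505]
orientation: [-0.001, 0.077, 0.997, 0.001]
force: [-0.1, -0.2, -0.1]
opening: 0.0426
grasp_force: 0.0
```

{"name": "apply_moves", "arguments": {
  "increments": [
    [[0,0,-15,0],[0,0,-30,0],[0,0,-30,0],[-20,0,-30,0],[-30,0,0,0],[-30,0,0,0],[0,0,0,0],[0,0,0,0]]
  ]
}}

```text
time_s: 12.38
tool_pos: [0.552, -0.303, 0.1554]
orientation: [-0.0, 0.077, 0.997, 0.0]
force: [-0.5, -0.5, -0.1]
opening: 0.0424
grasp_force: 0.0
```

```bash
python3 - <<'E'
from h import *
import json
s=state();p=camera_params('wrist');im=read_camera('wrist')
print(s['tool_pos'],s['opening'])
cv2.imwrite('pics/w8.png',im[:,:,::-1])
json.dump({k:(list(map(float,v)) if hasattr(v,'__len__') else v) for k,v in p.items()},open('pics/w8.json','w'))
cv2.imwrite('pics/w8v.png',cv2.convertScaleAbs(cv2.resize(im[0:300,200:560,::-1],None,fx=2,fy=2,interpolation=cv2.INTER_CUBIC),alpha=1.3))
E
```

```text
[ 0.55198263 -0.30297095  0.15535192] 0.04244772145096691
```

View pics/w8v.png

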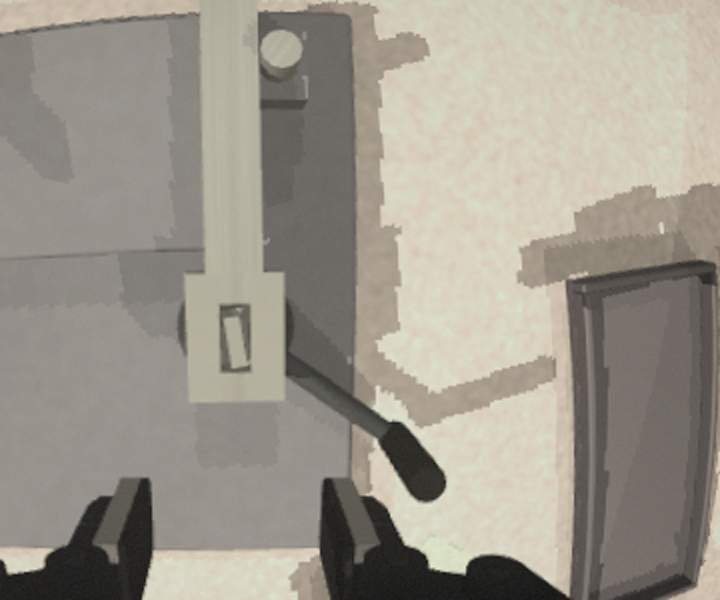

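The key sits flat on the shoulder, against the post, with the tang in its slot at crop (235,340). The handle top is at crop (429,486).

```bash
python3 - <<'E'
from h import *
import json
p=json.load(open('pics/w8.json'))
f=lambda x,y,z:plane('wrist',(200+(x+.5)/2-.5,(y+.5)/2-.5),z,p)
h=f(429,485,.076);print(h)
sl=[f(*c,.050) for c in((221,305),(250,305),(221,372),(251,372))];print('slot c',np.mean(sl,0),np.array(sl).round(4))
d=f(246,368,.053)-f(233,318,.053);print('tang',np.arctan2(d[1],d[0]))
d=h[:2]-AX;a=np.arctan2(d[1],d[0]);print('r',np.linalg.norm(d),'ang',a)
X=np.r_[AX+.09*np.array([np.cos(a),np.sin(a)]),.12];print(X)
go(X,a+np.pi/2)
E
```

```text
[ 0.58682669 -0.23241032  0.076     ]
slot c [ 0.52487856 -0.29779258  0.05      ] [[ 0.5109 -0.3014  0.05  ]
 [ 0.5126 -0.2904  0.05  ]
 [ 0.5371 -0.3055  0.05  ]
 [ 0.5389 -0.2939  0.05  ]]
tang 0.0973185332121553
r 0.09057872471503474 ang 0.8210268390962987
[ 0.58643231 -0.23283386  0.12      ]
turn -0.975 (alt 2.166; q6 now -0.35) shift [-75.6  21.2  35.1]
```

{"name": "apply_moves", "arguments": {
  "increments": [
    [[0,0,0,-0.122],[0,0,0,-0.122],[0,0,0,-0.122],[0,0,0,-0.122],[0,0,0,-0.122],[0,0,0,-0.122],[0,0,0,-0.122],[0,0,0,-0.121]]
  ],
  "hand": 0.65
}}

```text
time_s: 13.1
tool_pos: [0.5491, -0.3027, 0.1556]
orientation: [-0.001, -0.401, 0.916, 0.001]
force: [-0.5, -0.1, -1.1]
opening: 0.0559
grasp_force: 0.0
```

{"name": "apply_moves", "arguments": {
  "increments": [
    [[-25,7,0,0],[-25,7,0,0],[-25,7,0,0],[0,0,20,0],[0,0,15,0],[0,0,0,0],[0,0,0,0]]
  ]
}}

```text
time_s: 13.68
tool_pos: [0.5846, -0.2335, 0.1201]
orientation: [-0.002, -0.399, 0.917, 0.002]
force: [-0.1, 0.5, 0.8]
opening: 0.0555
grasp_force: 0.0
```

```bash
python3 - <<'E'
from h import *
go([.5864,-.2328,.052],.821+np.pi/2)
E
```

```text
turn -0.001 (alt 3.140; q6 now -1.20) shift [-1.9 -1.1 68.1]
```

{"name": "apply_moves", "arguments": {
  "increments": [
    [[-1.9,-1,20,0],[0,0,20,0],[0,0,15,0],[0,0,8,0],[0,0,5,0],[0,0,0,0]]
  ]
}}

```text
time_s: 14.18
tool_pos: [0.5883, -0.2337, 0.0529]
orientation: [-0.0, -0.398, 0.917, 0.0]
force: [-0.5, 0.6, 0.4]
opening: 0.0556
grasp_force: 0.0
```

{"name": "apply_moves", "arguments": {
  "increments": [
    [[0,0,0,0],[0,0,0,0],[0,0,0,0],[0,0,0,0],[0,0,0,0],[0,0,0,0],[0,0,0,0]]
  ],
  "hand": 0
}}

```text
time_s: 14.77
tool_pos: [0.5898, -0.2337, 0.0541]
orientation: [0.001, -0.399, 0.917, -0.001]
force: [0.2, 1.2, 6.6]
opening: 0.0143
grasp_force: 58.4
```

```bash
cat >> h.py <<'E'
def hs(s=None):
    s=s or state();M=R.from_quat(np.roll(s['orientation'],-1)).as_matrix();d=s['tool_pos'][:2]-AX
    print('hand ang %.3f r %.4f toolx+pi %.3f open %.4f z %.4f'%(np.arctan2(d[1],d[0]),np.linalg.norm(d),np.arctan2(-M[1,0],-M[0,0]),s['opening'],s['tool_pos'][2]),'Ftool',(M.T@s['force']).round(1))
E
python3 -c "
from h import *
hs()"
```

```text
hand ang 0.788 r 0.0917 toolx+pi 0.820 open 0.0143 z 0.0541 Ftool [-1.   0.7 -6.6]
```

{"name": "apply_moves", "arguments": {
  "increments": [
    [[0.3,-7.2,0,0.08],[0.3,-7.2,0,0.08],[0.3,-7.2,0,0.08],[0.3,-7.2,0,0.08],[0,0,0,0]]
  ]
}}

```text
time_s: 15.18
tool_pos: [0.6074, -0.2573, 0.054]
orientation: [0.001, -0.246, 0.969, -0.001]
force: [-0.3, 0.6, 6.4]
opening: 0.0146
grasp_force: 58.8
```

```bash
python3 -c "
from h import *
hs()"
```

```text
hand ang 0.466 r 0.0921 toolx+pi 0.497 open 0.0146 z 0.0540 Ftool [ 0.   0.6 -6.4]
```

{"name": "apply_moves", "arguments": {
  "increments": [
    [[0.3,-7.2,0,0.08],[0.3,-7.2,0,0.08],[0.3,-7.2,0,0.08],[0.3,-7.2,0,0.08],[0,0,0,0]]
  ]
}}

```text
time_s: 15.6
tool_pos: [0.6165, -0.2846, 0.054]
orientation: [0.0, -0.088, 0.996, -0.001]
force: [-1.3, 0.2, 6.6]
opening: 0.0142
grasp_force: 58.7
```

```bash
python3 -c "
from h import *
hs()
t=read_camera('top');cv2.imwrite('pics/t2.png',cv2.convertScaleAbs(cv2.resize(t[160:290,400:540,::-1],None,fx=4,fy=4),alpha=1.4))"
```

```text
hand ang 0.153 r 0.0924 toolx+pi 0.177 open 0.0142 z 0.0540 Ftool [ 1.2  0.5 -6.6]
```

View pics/t2.png

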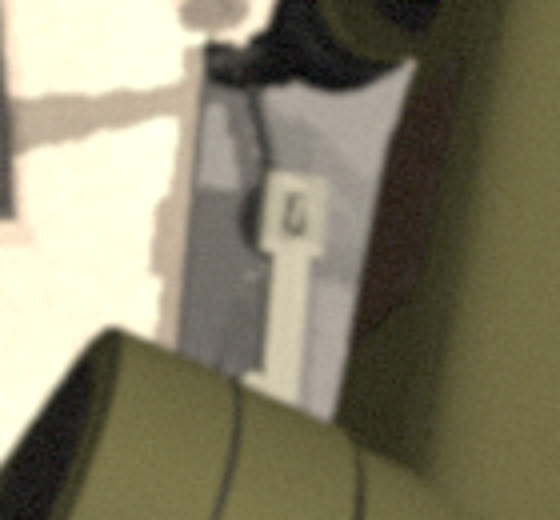

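The key is still seated and against the post while the lever swings (handle at crop (215,60)). I'll carry on.

{"name": "apply_moves", "arguments": {
  "increments": [
    [[0.3,-7.2,0,0.08],[0.3,-7.2,0,0.08],[0.3,-7.2,0,0.08],[0.3,-7.2,0,0.08],[0,0,0,0]]
  ]
}}

```text
time_s: 16.07
tool_pos: [0.6165, -0.3134, 0.054]
orientation: [0.0, 0.072, 0.997, -0.0]
force: [-1.0, 0.3, 6.0]
opening: 0.0146
grasp_force: 58.7
```

```bash
python3 -c "
from h import *
hs()"
```

```text
hand ang -0.160 r 0.0926 toolx+pi -0.143 open 0.0146 z 0.0540 Ftool [ 1.   0.1 -6. ]
```

{"name": "apply_moves", "arguments": {
  "increments": [
    [[0.4,-7.2,0,0.08],[0.4,-7.2,0,0.08],[0.3,-5,0,0.05],[0,0,0,0]]
  ]
}}

```text
time_s: 16.4
tool_pos: [0.6116, -0.3318, 0.0541]
orientation: [0.001, 0.175, 0.985, -0.0]
force: [-0.9, 0.3, 5.7]
opening: 0.0143
grasp_force: 58.6
```

```bash
python3 -c "
from h import *
hs()"
```

```text
hand ang -0.365 r 0.0926 toolx+pi -0.352 open 0.0143 z 0.0541 Ftool [ 1.  -0.  -5.7]
```

{"name": "apply_moves", "arguments": {
  "increments": [
    [[0.1,-3,0,0.03],[0,0,0,0],[0,0,0,0]]
  ]
}}

```text
time_s: 16.65
tool_pos: [0.6108, -0.3339, 0.0541]
orientation: [0.001, 0.189, 0.982, -0.0]
force: [-0.4, 0.3, 4.6]
opening: 0.0145
grasp_force: 58.6
```

```bash
python3 -c "
from h import *
hs()"
```

```text
hand ang -0.390 r 0.0926 toolx+pi -0.380 open 0.0145 z 0.0541 Ftool [ 0.5  0.1 -4.6]
```

```bash
cat >> h.py <<'E'
def keytop(t):
    g=t.astype(int);out=[]
    for v in range(226,252,3):
        r=g[v,455:490].sum(1)/3; m=r>r.max()-25; u=np.where(m)[0]+455
        out.append((v,round(u.mean(),1),len(u)))
    print(out)
E
python3 -c "
from h import *
t2=cv2.imread('pics/t2.png')[::4,::4];b=np.zeros((400,640,3),np.uint8);b[160:290,400:540]=t2;keytop(b)
t=read_camera('top');cv2.imwrite('pics/t3.png',t[:,:,::-1]);keytop(np.clip(t*1.4,0,255))
hs()"
```

```text
[(226, np.float64(472.5), 8), (229, np.float64(472.5), 8), (232, np.float64(472.5), 8), (235, np.float64(472.5), 8), (238, np.float64(472.0), 9), (241, np.float64(471.5), 8), (244, np.float64(471.5), 8), (247, np.float64(471.0), 9), (250, np.float64(471.0), 9)]
[(226, np.float64(472.5), 8), (229, np.float64(472.5), 8), (232, np.float64(472.5), 8), (235, np.float64(472.0), 9), (238, np.float64(471.5), 8), (241, np.float64(472.0), 7), (244, np.float64(481.0), 17), (247, np.float64(484.5), 10), (250, np.float64(487.5), 4)]
hand ang -0.390 r 0.0926 toolx+pi -0.380 open 0.0145 z 0.0541 Ftool [-0.3 -0.2 -5.3]
```

{"name": "apply_moves", "arguments": {
  "increments": [
    [[0.1,-3.6,0,0.04],[0.1,-3.6,0,0.04],[0,0,0,0]]
  ]
}}

```text
time_s: 16.95
tool_pos: [0.6077, -0.3407, 0.0541]
orientation: [0.001, 0.229, 0.974, -0.0]
force: [-1.1, 0.2, 5.1]
opening: 0.0146
grasp_force: 58.6
```

```bash
python3 -c "
from h import *
hs()"
```

```text
hand ang -0.470 r 0.0927 toolx+pi -0.461 open 0.0146 z 0.0541 Ftool [ 1.1 -0.3 -5.1]
```

{"name": "apply_moves", "arguments": {
  "increments": [
    [[0.1,-2.7,0,0.03],[0,0,0,0]]
  ]
}}

```text
time_s: 17.12
tool_pos: [0.6065, -0.3429, 0.0541]
orientation: [0.001, 0.243, 0.97, -0.0]
force: [-1.0, -0.0, 5.8]
opening: 0.0144
grasp_force: 58.6
```

```bash
python3 -c "
from h import *
hs()"
```

```text
hand ang -0.498 r 0.0927 toolx+pi -0.491 open 0.0144 z 0.0541 Ftool [ 0.8 -0.5 -5.8]
```

{"name": "apply_moves", "arguments": {
  "increments": [
    [[0.1,-2.7,0,0.03],[0,0,0,0]]
  ]
}}

```text
time_s: 17.28
tool_pos: [0.6052, -0.3453, 0.0541]
orientation: [0.001, 0.257, 0.966, -0.0]
force: [-1.0, -0.6, 6.0]
opening: 0.0145
grasp_force: 58.6
```

```bash
python3 -c "
from h import *
hs()"
```

```text
hand ang -0.527 r 0.0926 toolx+pi -0.520 open 0.0145 z 0.0541 Ftool [ 0.5 -1.  -6. ]
```

{"name": "apply_moves", "arguments": {
  "increments": [
    [[0.1,-2.7,0,0.03],[0,0,0,0]]
  ]
}}

```text
time_s: 17.45
tool_pos: [0.6038, -0.3476, 0.0541]
orientation: [0.001, 0.272, 0.962, -0.0]
force: [-0.6, -0.3, 4.9]
opening: 0.0147
grasp_force: 58.6
```

```bash
python3 -c "
from h import *
hs()"
```

```text
hand ang -0.556 r 0.0926 toolx+pi -0.550 open 0.0147 z 0.0541 Ftool [ 0.4 -0.6 -4.9]
```

{"name": "apply_moves", "arguments": {
  "increments": [
    [[0.1,-2.7,0,0.03],[0,0,0,0]]
  ]
}}

```text
time_s: 17.62
tool_pos: [0.6023, -0.3499, 0.0541]
orientation: [0.001, 0.286, 0.958, -0.0]
force: [-0.0, 1.2, 5.5]
opening: 0.0146
grasp_force: 58.6
```

```bash
python3 -c "
from h import *
hs();t=read_camera('top');keytop(np.clip(t*1.4,0,255))"
```

```text
hand ang -0.585 r 0.0926 toolx+pi -0.580 open 0.0146 z 0.0541 Ftool [ 0.6  1.  -5.5]
[(226, np.float64(472.5), 8), (229, np.float64(472.5), 8), (232, np.float64(472.0), 9), (235, np.float64(472.0), 9), (238, np.float64(472.5), 6), (241, np.float64(481.5), 16), (244, np.float64(484.5), 10), (247, np.float64(487.0), 5), (250, np.float64(480.5), 4)]
```

{"name": "apply_moves", "arguments": {
  "increments": [
    [[0.1,-2.7,0,0.03],[0,0,0,0]]
  ]
}}

```text
time_s: 17.83
tool_pos: [0.6008, -0.3521, 0.0541]
orientation: [0.001, 0.3, 0.954, -0.0]
force: [-0.2, 1.0, 5.5]
opening: 0.0143
grasp_force: 58.6
```

```bash
python3 -c "
from h import *
hs()"
```

```text
hand ang -0.614 r 0.0926 toolx+pi -0.610 open 0.0143 z 0.0541 Ftool [ 0.7  0.7 -5.5]
```

{"name": "apply_moves", "arguments": {
  "increments": [
    [[0.1,-2.7,0,0.03],[0,0,0,0]]
  ]
}}

```text
time_s: 18.0
tool_pos: [0.5991, -0.3543, 0.0541]
orientation: [0.001, 0.315, 0.949, -0.0]
force: [-1.2, 0.6, 6.0]
opening: 0.0145
grasp_force: 58.6
```

```bash
python3 -c "
from h import *
hs()"
```

```text
hand ang -0.644 r 0.0926 toolx+pi -0.641 open 0.0145 z 0.0541 Ftool [ 1.3 -0.3 -6. ]
```

{"name": "apply_moves", "arguments": {
  "increments": [
    [[0.1,-2.2,0,0.025],[0,0,0,0]]
  ]
}}

```text
time_s: 18.17
tool_pos: [0.5978, -0.356, 0.0541]
orientation: [0.001, 0.327, 0.945, -0.0]
force: [0.2, -0.9, 5.8]
opening: 0.0145
grasp_force: 58.6
```

```bash
python3 -c "
from h import *
hs()"
```

```text
hand ang -0.668 r 0.0926 toolx+pi -0.665 open 0.0145 z 0.0541 Ftool [-0.7 -0.6 -5.8]
```

{"name": "apply_moves", "arguments": {
  "increments": [
    [[0.1,-1.8,0,0.02],[0,0,0,0]]
  ]
}}

```text
time_s: 18.33
tool_pos: [0.5967, -0.3574, 0.0541]
orientation: [0.001, 0.336, 0.942, -0.0]
force: [0.1, -0.3, 5.0]
opening: 0.0142
grasp_force: 58.6
```

```bash
python3 - <<'E'
from h import *
import json
hs()
s=state();p=camera_params('wrist');im=read_camera('wrist')
cv2.imwrite('pics/w9.png',im[:,:,::-1])
json.dump({k:(list(map(float,v)) if hasattr(v,'__len__') else v) for k,v in p.items()},open('pics/w9.json','w'))
print(proj('wrist',[*AX,.05],p), 'post',proj('wrist',[.4165,-.2626,.058],p))
E
```

```text
hand ang -0.687 r 0.0926 toolx+pi -0.685 open 0.0142 z 0.0541 Ftool [-0.3 -0.2 -5. ]
[317.4139      63.80722733] post [ 234.03674636 -125.46130049]
```

```bash
cat >> h.py <<'E'
def slottang(im,p,half=45,k=6):
    """angle of the slot (key) and of the tang tip within it, from the wrist picture"""
    u,v=proj('wrist',[*AX,.05],p).round().astype(int)
    g=cv2.resize(cv2.cvtColor(im[max(v-half,0):v+half,u-half:u+half],cv2.COLOR_RGB2GRAY),None,fx=k,fy=k,interpolation=cv2.INTER_CUBIC)
    y0=max(v-half,0)
    th,_=cv2.threshold(g,0,255,cv2.THRESH_OTSU)
    print('otsu',th)
    for t in (th-15,th,th+15):
        m=(g>t).astype(np.uint8);cs,h=cv2.findContours(m,cv2.RETR_CCOMP,cv2.CHAIN_APPROX_NONE)
        for c in cs:
            a=cv2.contourArea(c)
            if not 300<a<20000: continue
            (x,y),wh,an=cv2.minAreaRect(c);b=cv2.boxPoints(((x,y),wh,an))
            z=.05
            w=np.array([plane('wrist',(u-half+(q[0]+.5)/k-.5,y0+(q[1]+.5)/k-.5),z,p)[:2] for q in b])
            e=[w[1]-w[0],w[2]-w[1]];e.sort(key=lambda d:-np.linalg.norm(d));L=e[0]
            print(int(t),'area',int(a),'ctr',((w.mean(0)-AX)*1000).round(1),'size',[round(np.linalg.norm(d)*1000,1) for d in e],'ang %.3f'%((np.arctan2(L[1],L[0])+np.pi/2)%np.pi-np.pi/2))
E
python3 - <<'E'
from h import *
import json
for n in(8,9):
    print(n);slottang(cv2.imread(f'pics/w{n}.png')[:,:,::-1],json.load(open(f'pics/w{n}.json')),half=30)
E
```

```text
8
otsu 104.0
89 area 9248 ctr [-0.5  0.5] size [np.float64(27.0), np.float64(11.8)] ang -0.159
89 area 3013 ctr [ -7.8 -19.6] size [np.float64(20.7), np.float64(3.7)] ang -0.139
104 area 11839 ctr [-0.6  0.6] size [np.float64(27.6), np.float64(12.2)] ang -0.137
119 area 6137 ctr [1.  0.7] size [np.float64(19.7), np.float64(6.4)] ang 0.019
9
otsu 119.0
119 area 17358 ctr [-1.9  1.3] size [np.float64(16.5), np.float64(6.5)] ang -0.307
119 area 19437 ctr [-2.  9.] size [np.float64(13.5), np.float64(13.3)] ang 0.902
134 area 15827 ctr [-2.   1.3] size [np.float64(16.0), np.float64(6.1)] ang -0.299
134 area 18447 ctr [-2.   9.2] size [np.float64(13.3), np.float64(13.1)] ang 0.902
```

Numbers: the slot lies at −0.15 rad and the tang has been dragged to −0.30. So the key holds the screw (all play taken up) and the nut's end stop should be close.

{"name": "apply_moves", "arguments": {
  "increments": [
    [[0.1,-1.8,0,0.02],[0,0,0,0]]
  ]
}}

```text
time_s: 18.55
tool_pos: [0.5957, -0.3586, 0.0542]
orientation: [0.001, 0.345, 0.939, -0.0]
force: [0.4, -0.1, 5.1]
opening: 0.0148
grasp_force: 58.6
```

```bash
python3 -c "
from h import *
hs()"
```

```text
hand ang -0.704 r 0.0926 toolx+pi -0.705 open 0.0148 z 0.0542 Ftool [-0.4  0.2 -5.1]
```

{"name": "apply_moves", "arguments": {
  "increments": [
    [[0.1,-1.8,0,0.02],[0,0,0,0]]
  ]
}}

```text
time_s: 18.72
tool_pos: [0.5948, -0.3597, 0.0542]
orientation: [0.001, 0.354, 0.935, 0.0]
force: [2.3, 2.1, 5.7]
opening: 0.0142
grasp_force: 58.6
```

```bash
python3 -c "
from h import *
hs()"
```

```text
hand ang -0.719 r 0.0926 toolx+pi -0.725 open 0.0142 z 0.0542 Ftool [-0.4  3.1 -5.7]
```

{"name": "apply_moves", "arguments": {
  "increments": [
    [[0.1,-1.8,0,0.02],[0,0,0,0]]
  ]
}}

```text
time_s: 18.88
tool_pos: [0.5938, -0.3606, 0.0542]
orientation: [0.002, 0.364, 0.932, 0.001]
force: [2.1, 0.6, 6.0]
opening: 0.0139
grasp_force: 58.6
```

```bash
python3 -c "
from h import *
hs()
slottang(read_camera('wrist'),camera_params('wrist'),half=30)"
```

```text
hand ang -0.733 r 0.0925 toolx+pi -0.744 open 0.0139 z 0.0542 Ftool [-1.1  1.9 -6. ]
otsu 122.0
107 area 776 ctr [13.9 -2.6] size [np.float64(4.4), np.float64(1.9)] ang 1.417
107 area 2206 ctr [14.8  1.1] size [np.float64(5.7), np.float64(3.6)] ang -0.740
122 area 10220 ctr [-5.   2.4] size [np.float64(9.9), np.float64(6.3)] ang -0.336
122 area 13701 ctr [-3. 10.] size [np.float64(14.8), np.float64(10.0)] ang 0.839
137 area 9063 ctr [-5.   2.4] size [np.float64(9.6), np.float64(5.9)] ang -0.335
137 area 12811 ctr [-3.  10.2] size [np.float64(14.4), np.float64(9.7)] ang 0.840
```

{"name": "apply_moves", "arguments": {
  "increments": [
    [[0,-2,0,0.01],[0,0,0,0],[0,0,0,0]]
  ]
}}

```text
time_s: 19.18
tool_pos: [0.5931, -0.3615, 0.0541]
orientation: [0.002, 0.368, 0.93, 0.001]
force: [4.0, 2.8, 5.8]
opening: 0.0145
grasp_force: 58.6
```

```bash
python3 -c "
from h import *
hs()"
```

```text
hand ang -0.745 r 0.0925 toolx+pi -0.753 open 0.0145 z 0.0541 Ftool [-1.   4.8 -5.8]
```

{"name": "apply_moves", "arguments": {
  "increments": [
    [[0,-2,0,0],[0,0,0,0],[0,0,0,0]]
  ]
}}

```text
time_s: 19.43
tool_pos: [0.5925, -0.3621, 0.0542]
orientation: [0.002, 0.368, 0.93, 0.002]
force: [5.8, 4.9, 5.1]
opening: 0.0143
grasp_force: 58.7
```

```bash
python3 -c "
from h import *
hs()"
```

```text
hand ang -0.755 r 0.0926 toolx+pi -0.753 open 0.0143 z 0.0542 Ftool [-0.9  7.6 -5.1]
```

{"name": "apply_moves", "arguments": {
  "increments": [
    [[0,2,0,0],[0,0,0,0]]
  ]
}}

```text
time_s: 19.6
tool_pos: [0.5933, -0.3614, 0.0542]
orientation: [0.002, 0.368, 0.93, 0.001]
force: [4.1, 2.9, 5.5]
opening: 0.0144
grasp_force: 58.7
```

{"name": "apply_moves", "arguments": {
  "increments": [
    [[0,0,0,0],[0,0,0,0],[0,0,0,0],[0,0,-20,0],[0,0,-35,0],[0,0,-35,0],[-10,0,-5,0],[0,0,0,0]]
  ],
  "hand": 0.55
}}

```text
time_s: 20.27
tool_pos: [0.6003, -0.3714, 0.1513]
orientation: [0.003, 0.369, 0.929, -0.001]
force: [-0.0, -1.5, -0.9]
opening: 0.0471
grasp_force: 0.0
```

```bash
python3 - <<'E'
from h import *
import json
hs()
s=state();p=camera_params('wrist');im=read_camera('wrist')
cv2.imwrite('pics/w10.png',im[:,:,::-1])
json.dump({k:(list(map(float,v)) if hasattr(v,'__len__') else v) for k,v in p.items()},open('pics/w10.json','w'))
slottang(im,p,half=26)
# handle: black blob near expected
for a in(-.73,):
    print(proj('wrist',[AX[0]+.09*np.cos(a),AX[1]+.09*np.sin(a),.076],p))
E
```

```text
hand ang -0.769 r 0.1046 toolx+pi -0.756 open 0.0471 z 0.1513 Ftool [-1.  -1.1  0.9]
otsu 104.0
89 area 333 ctr [  0. -25.] size [np.float64(4.1), np.float64(2.7)] ang -0.759
89 area 9867 ctr [-0.4  0.8] size [np.float64(27.1), np.float64(12.5)] ang -0.139
104 area 8419 ctr [0.7 0.6] size [np.float64(22.4), np.float64(7.2)] ang -0.248
119 area 7122 ctr [0.  0.8] size [np.float64(20.4), np.float64(6.2)] ang -0.269
[322.64643942 195.0852914 ]
```

```bash
python3 - <<'E'
from h import *
go([.4718,-.2907,.12],-.148+np.pi/2)
E
```

```text
turn -0.608 (alt 2.534; q6 now 0.20) shift [137.1  59.9  28.4]
```

{"name": "apply_moves", "arguments": {
  "increments": [
    [[0,0,0,-0.122],[0,0,0,-0.122],[0,0,0,-0.122],[0,0,0,-0.122],[0,0,0,-0.12],[34,15,0,0],[34,15,0,0],[34,15,0,0]]
  ]
}}

```text
time_s: 20.98
tool_pos: [0.5006, -0.3078, 0.1445]
orientation: [-0.003, 0.074, 0.997, 0.001]
force: [-0.5, 0.7, 0.9]
opening: 0.0473
grasp_force: 0.0
```

{"name": "apply_moves", "arguments": {
  "increments": [
    [[35,15,0,0],[0,0,20,0],[0,0,20,0],[0,0,0,0],[0,0,0,0],[0,0,0,0]]
  ]
}}

```text
time_s: 21.48
tool_pos: [0.471, -0.2895, 0.1076]
orientation: [-0.001, 0.073, 0.997, 0.0]
force: [-0.4, 0.3, 0.5]
opening: 0.0469
grasp_force: 0.0
```

```bash
python3 - <<'E'
from h import *
go([.4718,-.2907,.0515],-.148+np.pi/2);keystat()
E
```

```text
turn 0.001 (alt -3.141; q6 now -0.40) shift [-1.1 -1.1 56.1]
key ang -0.147 eye err(tool xy mm) [1.16 1.2 ] z 0.1076 F [ 0.4  0.2 -0.5] T [0.04 0.01 0.02]
```

{"name": "apply_moves", "arguments": {
  "increments": [
    [[-1,-1.5,20,0],[0,0,20,0],[0,0,12,0],[0,0,4,0],[0,0,0,0],[0,0,0,0]]
  ]
}}

```text
time_s: 21.98
tool_pos: [0.4729, -0.2917, 0.0528]
orientation: [0.0, 0.073, 0.997, -0.0]
force: [0.7, -0.0, 0.7]
opening: 0.0468
grasp_force: 0.0
```

{"name": "apply_moves", "arguments": {
  "increments": [
    [[0,0,0,0],[0,0,0,0],[0,0,0,0],[0,0,0,0],[0,0,0,0],[0,0,0,0]]
  ],
  "hand": 0
}}

```text
time_s: 22.48
tool_pos: [0.4731, -0.292, 0.0535]
orientation: [0.001, 0.073, 0.997, -0.001]
force: [-0.4, -0.8, 5.7]
opening: 0.0197
grasp_force: 59.1
```

```bash
python3 - <<'E'
from h import *
keystat()
E
```

```text
key ang -0.147 eye err(tool xy mm) [-1.29 -0.96] z 0.0535 F [ 0.2 -0.9 -5.7] T [ 0.04  0.17 -0.1 ]
```

{"name": "apply_moves", "arguments": {
  "increments": [
    [[0,0,-4,0],[0,0,-4,0],[0,0,-4,0],[0,0,-6,0],[0,0,-10,0],[0,0,-15,0],[0,0,-20,0],[0,0,0,0]]
  ]
}}

```text
time_s: 23.15
tool_pos: [0.4738, -0.2916, 0.1193]
orientation: [0.002, 0.073, 0.997, -0.0]
force: [0.8, -0.4, -1.8]
opening: 0.0199
grasp_force: 59.9
```

```bash
python3 - <<'E'
from h import *
keystat()
# tray from wide pictures
import json
p=json.load(open('pics/w8.json'))
f=lambda x,y,z:plane('wrist',(200+(x+.5)/2-.5,(y+.5)/2-.5),z,p).round(4)
for n,c in(('nearR',(568,283)),('nearL',(714,263)),('farR',(575,600)),('farL',(695,582))):print(n,f(*c,.018))
T=lambda x,y:(360+(x+.5)/3.3-.5,110+(y+.5)/3.3-.5)
t=[plane('top',T(*c),.018) for c in((14,97),(125,92),(144,346),(22,352))];print(np.array(t).round(4),np.mean(t,0))
S=lambda x,y:(220+(x+.5)/3.5-.5,230+(y+.5)/3.5-.5)
t=[plane('side',S(*c),.018) for c in((362,66),(405,165),(583,10),(630,97))];print(np.array(t).round(4),np.mean(t,0))
E
```

```text
key ang -0.147 eye err(tool xy mm) [-1.94 -0.44] z 0.1193 F [-0.9 -0.3  1.8] T [ 0.05 -0.13  0.  ]
nearR [ 0.5252 -0.137   0.018 ]
nearL [ 0.522  -0.0365  0.018 ]
farR [ 0.7094 -0.125   0.018 ]
farL [ 0.7257 -0.0268  0.018 ]
[[ 0.7271 -0.0259  0.018 ]
 [ 0.7314 -0.116   0.018 ]
 [ 0.5239 -0.1259  0.018 ]
 [ 0.5189 -0.0296  0.018 ]] [ 0.62531626 -0.07437     0.018     ]
[[ 0.5248 -0.0294  0.018 ]
 [ 0.529  -0.1339  0.018 ]
 [ 0.7279 -0.0271  0.018 ]
 [ 0.7292 -0.1246  0.018 ]] [ 0.62772924 -0.07875751  0.018     ]
```

```bash
python3 - <<'E'
from h import *
go([.626,-.077,.10],.03+np.pi/2)
im=read_camera('wrist');cv2.imwrite('pics/w11.png',im[:,:,::-1])
E
```

```text
turn -0.177 (alt 2.965; q6 now -0.41) shift [-158.4  209.9   19.8]
```

{"name": "apply_moves", "arguments": {
  "increments": [
    [[0,0,0,-0.089],[0,0,0,-0.088],[-20,26,0,0],[-20,26,0,0],[-20,26,0,0],[-20,26,0,0],[-20,26,0,0],[-20,26,0,0]]
  ]
}}

```text
time_s: 23.87
tool_pos: [0.5869, -0.1296, 0.1142]
orientation: [-0.001, -0.015, 1.0, 0.001]
force: [0.5, -0.4, -2.3]
opening: 0.0202
grasp_force: 59.9
```

{"name": "apply_moves", "arguments": {
  "increments": [
    [[-20,26,0,0],[-18.5,28,0,0],[0,0,20,0],[0,0,0,0],[0,0,0,0]]
  ]
}}

```text
time_s: 24.28
tool_pos: [0.6217, -0.0757, 0.0931]
orientation: [-0.003, -0.016, 1.0, 0.0]
force: [-0.3, 0.1, -1.1]
opening: 0.0201
grasp_force: 59.9
```

```bash
python3 - <<'E'
from h import *
s=state();print(s['tool_pos'],s['opening'],s['grasp_force'],s['force']);go([.626,-.077,.03],.03+np.pi/2)
p=camera_params('wrist');im=read_camera('wrist')
# tray rim check: dark tray pixels on table plane near edge
g=cv2.cvtColor(im,cv2.COLOR_RGB2GRAY)
for X in([.523,-.03,.018],[.523,-.13,.018]): print(proj('wrist',X,p))
m=(g<85).astype(np.uint8)
for v in(225,235,245): print(v,np.where(np.diff(m[v].astype(int)))[0].tolist())
E
```

```text
[ 0.62170454 -0.07566935  0.09307266] 0.02008291889155195 59.8778110742569 [-0.25309485  0.08451146 -1.12329692]
turn 0.001 (alt -3.141; q6 now -0.15) shift [-4.6 -1.5 63. ]
[389.05515493  76.19229952]
[239.39483462  72.10829221]
225 [106, 112, 253, 281, 337, 340, 361, 374, 462, 465, 491, 494, 495, 545, 612]
235 [254, 281, 331, 340, 360, 374, 378, 379, 461, 463, 499, 529, 610]
245 [256, 297, 312, 323, 325, 326, 330, 354, 360, 373, 460, 462, 510, 527, 607]
```

{"name": "apply_moves", "arguments": {
  "increments": [
    [[-4,-1.5,20,0],[0,0,20,0],[0,0,15,0],[0,0,5,0],[0,0,0,0],[0,0,0,0]]
  ]
}}

```text
time_s: 24.83
tool_pos: [0.6283, -0.0786, 0.0359]
orientation: [0.0, -0.015, 1.0, 0.0]
force: [0.8, 0.5, -1.0]
opening: 0.0201
grasp_force: 59.9
```

{"name": "apply_moves", "arguments": {
  "increments": [
    [[0,0,3,0],[0,0,3,0],[0,0,0,0]]
  ]
}}

```text
time_s: 25.08
tool_pos: [0.6286, -0.078, 0.0294]
orientation: [0.0, -0.015, 1.0, -0.0]
force: [0.4, 0.3, -2.1]
opening: 0.0197
grasp_force: 59.9
```

{"name": "apply_moves", "arguments": {
  "increments": [
    [[0,0,2.5,0],[0,0,2,0],[0,0,0,0]]
  ]
}}

```text
time_s: 25.33
tool_pos: [0.6286, -0.0779, 0.0246]
orientation: [0.0, -0.015, 1.0, -0.0]
force: [-0.1, 0.5, -2.0]
opening: 0.0198
grasp_force: 59.9
```

{"name": "apply_moves", "arguments": {
  "increments": [
    [[0,0,1,0],[0,0,0,0]]
  ]
}}

```text
time_s: 25.5
tool_pos: [0.6286, -0.0779, 0.0246]
orientation: [0.0, -0.015, 1.0, -0.0]
force: [-1.0, -0.2, 4.5]
opening: 0.0201
grasp_force: 60.6
```

{"name": "apply_moves", "arguments": {
  "increments": [
    [[0,0,0,0],[0,0,0,0],[0,0,0,0],[0,0,0,0]]
  ],
  "hand": 0.38
}}

```text
time_s: 25.83
tool_pos: [0.6284, -0.0779, 0.0235]
orientation: [0.0, -0.015, 1.0, 0.0]
force: [0.4, -0.1, 0.6]
opening: 0.0325
grasp_force: 0.0
```

{"name": "apply_moves", "arguments": {
  "increments": [
    [[0,0,-10,0],[0,0,-30,0],[0,0,-35,0],[0,0,-35,0],[0,0,-35,0],[0,0,-30,0],[0,0,0,0],[0,0,0,0]]
  ]
}}

```text
time_s: 26.5
tool_pos: [0.6301, -0.0782, 0.2019]
orientation: [0.003, -0.015, 1.0, -0.0]
force: [0.3, 0.2, -0.7]
opening: 0.0322
grasp_force: 0.0
```

```bash
python3 - <<'E'
from h import *
import json
s=state();print(s['tool_pos'])
def blanks():
    out=[]
    for n in('top','side'):
        im=cv2.cvtColor(read_camera(n),cv2.COLOR_RGB2HSV);m=cv2.inRange(im,(0,110,60),(14,255,255))
        k,l,st,c=cv2.connectedComponentsWithStats(m)
        for i in range(1,k):
            X=plane(n,c[i],.010)
            if 25<st[i,4]<400 and .2<X[0]<.7 and abs(X[1])<.6: print(n,c[i].round(1),st[i,4],X.round(4))
blanks()
go([.40,.19,.19],np.pi/2)
p=camera_params('wrist');im=read_camera('wrist')
cv2.imwrite('pics/w12.png',im[:,:,::-1])
json.dump({k:(list(map(float,v)) if hasattr(v,'__len__') else v) for k,v in p.items()},open('pics/w12.json','w'))
E
```

```text
[ 0.63006775 -0.07815037  0.20191748]
top [208.8 237.6] 110 [0.4629 0.3807 0.01  ]
top [270. 247.] 109 [0.439  0.2207 0.01  ]
top [297.2 251.3] 105 [0.4282 0.15   0.01  ]
side [273.5 166.2] 57 [0.4637 0.3773 0.01  ]
side [276.8 198.7] 75 [0.4395 0.2172 0.01  ]
side [278.5 214.6] 83 [0.4291 0.1471 0.01  ]
turn 0.030 (alt -3.111; q6 now -0.15) shift [227.8 267.9   8.4]
```

{"name": "apply_moves", "arguments": {
  "increments": [
    [[14.5,33.5,0,0],[14.5,33.5,0,0],[14.5,33.5,0,0],[14.5,33.5,0,0],[14.5,33.5,0,0],[14.5,33.5,0,0],[14.5,33.5,0,0],[14.5,33.5,0,0]]
  ],
  "hand": 0.9
}}

```text
time_s: 27.32
tool_pos: [0.502, 0.1874, 0.1968]
orientation: [-0.002, -0.015, 1.0, -0.001]
force: [0.8, 0.0, -1.0]
opening: 0.0772
grasp_force: 0.0
```

{"name": "apply_moves", "arguments": {
  "increments": [
    [[14.5,33.5,0,0],[0,0,0,0],[0,0,0,0]]
  ]
}}

```text
time_s: 27.57
tool_pos: [0.4869, 0.2206, 0.197]
orientation: [-0.002, -0.017, 1.0, -0.001]
force: [0.1, -0.8, 0.4]
opening: 0.0768
grasp_force: 0.0
```

```bash
cat >> h.py <<'E'
import json
def wblanks(im=None,p=None):
    p=p or camera_params('wrist');im=read_camera('wrist') if im is None else im
    h=cv2.cvtColor(im,cv2.COLOR_RGB2HSV);m=cv2.inRange(h,(0,110,50),(14,255,255))
    m=cv2.resize(m,None,fx=4,fy=4,interpolation=cv2.INTER_LINEAR);m=(m>127).astype(np.uint8)
    for c in cv2.findContours(m,cv2.RETR_EXTERNAL,cv2.CHAIN_APPROX_NONE)[0]:
        if cv2.contourArea(c)<16*60: continue
        w=np.array([plane('wrist',((q[0]+.5)/4-.5,(q[1]+.5)/4-.5),.014,p)[:2] for q in c[:,0]])*1000
        w=w.astype(np.float32);(x,y),(a,b),an=cv2.minAreaRect(w);A=cv2.contourArea(w)
        P=(c[:,0].mean(0)/4).round(0)
        print('px',P,'ctr mm',round(x,1),round(y,1),'size %.1f %.1f'%(a,b),'fill %.2f'%(A/(a*b)),'ang %.2f'%np.radians(an))
E
python3 - <<'E'
from h import *
s=state();print(s['tool_pos'],s['q'][5]);p=camera_params('wrist');im=read_camera('wrist');cv2.imwrite('pics/w13.png',im[:,:,::-1])
json.dump({k:(list(map(float,v)) if hasattr(v,'__len__') else v) for k,v in p.items()},open('pics/w13.json','w'))
wblanks(im,p)
print(proj('wrist',[.563,.143,.16],p))
E
```

```text
[0.48687856 0.22059515 0.19700228] 0.3914307039112723
px [490. 394.] ctr mm 860.4 546.8 size 57.5 16.3 fill 0.54 ang 0.41
px [460. 168.] ctr mm 463.4 377.8 size 35.5 30.2 fill 0.91 ang 1.41
px [318. 137.] ctr mm 439.4 220.1 size 30.0 29.6 fill 0.93 ang 0.78
px [251. 125.] ctr mm 428.9 151.1 size 31.8 34.5 fill 0.77 ang 0.00
[205.4742283  327.06351799]
```

View pics/w13.png

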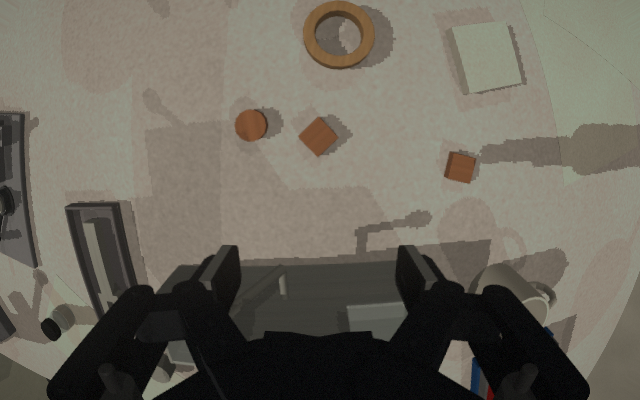

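The picture shows three blanks: a round at (251,125), a 45°-turned square at (318,137) and a square at (460,168). The key is in the tray, the light strip at (97,270). I'll measure the knob and hopper by mask next.

```bash
python3 - <<'E'
from h import *
p1=json.load(open('pics/w1.json'))
def blob(im,x0,y0,x1,y1,th):
    g=cv2.cvtColor(im,cv2.COLOR_BGR2GRAY)[y0:y1,x0:x1];m=(g<th).astype(np.uint8)
    k,l,st,c=cv2.connectedComponentsWithStats(m);
    for i in range(1,k):
        if st[i,4]>8: print((c[i]+[x0,y0]).round(1),st[i],end=';')
    print(); i=1+np.argmax(st[1:,4]);return c[i]+[x0,y0]
t=cv2.imread('pics/top0.png');s=cv2.imread('pics/side0.png');w=cv2.imread('pics/w1.png')
a=blob(t,285,182,312,198,38);b=blob(s,308,165,332,182,38);c=blob(w,600,222,640,260,30)
print(tri(ray('top',a),ray('side',b)),tri(ray('top',a),ray('side',b),ray('wrist',c,p1)))
# hopper rim in wrist w1: try corners by top w/ edges
g=cv2.cvtColor(t,cv2.COLOR_BGR2GRAY).astype(int)
for v in(150,160,170): print(v,g[v,240:312].tolist())
for u in(262,275,290): print(u,g[132:195,u].tolist())
E
```

```text
[295.4 191.3] [9 8 5 3 9];
[318.6 171.9] [ 8  4  7  7 39];
[623.4 240.7] [ 16  10  16  19 228];
(array([0.56218648, 0.14735744, 0.16020353]), [2.3, 2.3]) (array([0.5624283 , 0.14667184, 0.1619982 ]), [3.0, 1.9, 1.3])
150 [141, 142, 144, 144, 146, 145, 144, 142, 138, 132, 120, 109, 94, 79, 66, 54, 58, 59, 56, 58, 57, 65, 61, 64, 62, 62, 65, 64, 61, 61, 62, 65, 63, 64, 61, 63, 61, 63, 62, 62, 60, 63, 56, 61, 61, 62, 58, 54, 55, 59, 69, 88, 86, 72, 56, 55, 59, 62, 89, 111, 112, 105, 92, 92, 92, 87, 89, 91, 90, 85, 85, 86]
160 [90, 88, 85, 88, 87, 90, 84, 88, 91, 98, 109, 113, 106, 94, 94, 91, 81, 63, 62, 60, 59, 64, 64, 63, 62, 62, 58, 61, 63, 62, 62, 62, 60, 60, 59, 62, 60, 60, 58, 56, 56, 59, 52, 56, 59, 57, 58, 58, 65, 70, 72, 71, 76, 70, 66, 56, 64, 63, 71, 96, 112, 108, 98, 93, 90, 92, 96, 97, 99, 99, 98, 95]
170 [99, 101, 97, 97, 95, 98, 97, 98, 100, 103, 113, 128, 119, 100, 94, 94, 90, 76, 63, 61, 59, 59, 60, 64, 62, 60, 61, 63, 59, 60, 62, 59, 62, 59, 61, 63, 64, 65, 61, 58, 59, 55, 56, 61, 54, 59, 64, 68, 69, 60, 66, 74, 83, 81, 71, 59, 58, 61, 63, 86, 110, 121, 113, 97, 91, 91, 96, 97, 96, 98, 101, 98]
262 [145, 142, 145, 143, 144, 143, 143, 148, 144, 136, 123, 99, 72, 62, 55, 59, 60, 63, 61, 60, 57, 55, 61, 56, 53, 58, 56, 64, 64, 62, 62, 62, 64, 60, 60, 61, 61, 61, 60, 60, 60, 62, 60, 64, 87, 111, 117, 97, 73, 67, 58, 62, 57, 66, 65, 66, 63, 60, 68, 72, 82, 91, 95]
275 [144, 141, 145, 143, 145, 145, 149, 145, 139, 122, 98, 75, 55, 56, 56, 57, 58, 59, 63, 60, 56, 61, 60, 64, 60, 60, 64, 64, 62, 59, 61, 64, 61, 59, 65, 58, 60, 60, 63, 59, 66, 62, 62, 86, 114, 119, 98, 72, 64, 64, 60, 64, 66, 64, 65, 61, 59, 63, 73, 82, 93, 104, 122]
290 [145, 144, 145, 141, 140, 143, 142, 133, 117, 98, 70, 58, 60, 67, 72, 70, 72, 68, 69, 67, 68, 68, 68, 65, 68, 73, 71, 70, 72, 71, 72, 68, 70, 67, 69, 67, 67, 71, 66, 65, 65, 68, 91, 111, 111, 91, 68, 61, 65, 63, 63, 59, 58, 56, 60, 67, 63, 70, 83, 85, 76, 68, 63]
```

```bash
python3 - <<'E'
from h import *
print('centre',plane('top',(275.8,159.3),.165).round(4))
for c in((262,177.5),(275,176.7),(290,175.5),(251,170),(300.8,170),(301,150),(250,160)): print(c,plane('top',c,.165).round(4))
# second look: wrist w1 hopper rim corner, top-front corners estimated by eye (497,240) near-left?,(625,197)
s=cv2.cvtColor(cv2.imread('pics/side0.png'),cv2.COLOR_BGR2GRAY)
c=np.array([.626,.193]);
for X in([.581,.248,.165],[.581,.138,.165],[.671,.248,.165],[.671,.138,.165]): print(X,proj('side',X).round(1),proj('wrist',X,json.load(open('pics/w1.json'))).round(1))
go([.4289,.1511,.10],np.pi/2)
E
```

```text
centre [0.6347 0.194  0.165 ]
(262, 177.5) [0.5913 0.2252 0.165 ]
(275, 176.7) [0.5933 0.1951 0.165 ]
(290, 175.5) [0.5962 0.1604 0.165 ]
(251, 170) [0.609  0.2512 0.165 ]
(300.8, 170) [0.6093 0.1355 0.165 ]
(301, 150) [0.6571 0.1355 0.165 ]
(250, 160) [0.6329 0.2542 0.165 ]
[0.581, 0.248, 0.165] [314.5 149. ] [658.7 235.7]
[0.581, 0.138, 0.165] [324.8 171.7] [618.1 256.5]
[0.671, 0.248, 0.165] [341.4 143.7] [643.5 291.7]
[0.671, 0.138, 0.165] [353.  165.8] [600.9 317.2]
turn 0.032 (alt -3.110; q6 now 0.39) shift [ 58.5 -68.3  97.5]
```

```bash
python3 - <<'E'
from h import *
go([.558,.207,.197],.07+np.pi/2)
E
```

```text
turn -0.038 (alt 3.104; q6 now 0.39) shift [-69.3 -17.4   0. ]
```

{"name": "apply_moves", "arguments": {
  "increments": [
    [[0,0,0,-0.038],[-23,-6,0,0],[-23,-6,0,0],[-23,-5.4,0,0],[0,0,0,0],[0,0,20,0],[0,0,18,0],[0,0,0,0]]
  ],
  "hand": 0
}}

```text
time_s: 28.28
tool_pos: [0.5565, 0.2042, 0.1563]
orientation: [-0.004, -0.033, 0.999, -0.001]
force: [-1.0, -0.1, -0.7]
opening: 0.0
grasp_force: 0.0
```

{"name": "apply_moves", "arguments": {
  "increments": [
    [[0,-8,0,0],[0,-8,0,0],[0,0,0,0],[0,0,0,0]]
  ]
}}

```text
time_s: 28.62
tool_pos: [0.5607, 0.1902, 0.1619]
orientation: [0.001, -0.033, 0.999, 0.0]
force: [-0.3, 0.4, -0.0]
opening: -0.0
grasp_force: 0.0
```

```bash
cat >> h.py <<'E'
def tf():
    s=state();M=R.from_quat(np.roll(s['orientation'],-1)).as_matrix();print(s['tool_pos'].round(4),'Ft',(M.T@s['force']).round(1))
E
python3 - <<'E'
from h import *
tf();p=camera_params('wrist');im=read_camera('wrist');print(proj('wrist',[.558,.145,.16],p),proj('wrist',[.558,.13,.157],p))
g=cv2.cvtColor(im,cv2.COLOR_RGB2GRAY);cv2.imwrite('pics/w14.png',im[:,:,::-1])
for v in range(255,345,10): print(v,g[v,190:330:3].tolist())
E
```

```text
[0.5607 0.1902 0.1619] Ft [0.3 0.4 0. ]
[223.99598374 251.79693052] [197.87331795 246.41704419]
255 [134, 133, 133, 68, 27, 29, 29, 27, 25, 24, 23, 28, 21, 23, 18, 20, 18, 73, 81, 78, 77, 71, 72, 72, 71, 65, 61, 61, 62, 62, 60, 67, 71, 28, 23, 21, 24, 18, 66, 67, 66, 65, 21, 22, 66, 67, 67]
265 [109, 111, 111, 26, 32, 36, 35, 30, 32, 27, 26, 25, 26, 21, 23, 21, 20, 31, 72, 71, 71, 63, 61, 62, 63, 62, 62, 66, 72, 73, 71, 75, 45, 20, 22, 20, 18, 45, 65, 67, 65, 58, 21, 20, 54, 66, 65]
275 [94, 110, 108, 109, 27, 27, 29, 28, 24, 26, 26, 27, 28, 20, 23, 16, 25, 61, 60, 60, 61, 59, 65, 71, 71, 71, 70, 69, 71, 70, 62, 21, 19, 18, 20, 21, 17, 15, 19, 20, 23, 63, 20, 20, 53, 39, 19]
285 [94, 98, 110, 110, 110, 111, 111, 110, 92, 44, 31, 20, 19, 18, 24, 20, 17, 21, 22, 18, 18, 17, 16, 19, 68, 69, 50, 36, 22, 16, 18, 19, 19, 20, 14, 18, 15, 17, 15, 16, 17, 13, 15, 22, 16, 16, 17]
295 [97, 97, 96, 73, 21, 19, 19, 20, 22, 19, 20, 20, 19, 17, 17, 15, 18, 21, 18, 18, 20, 19, 19, 16, 19, 18, 20, 17, 15, 17, 15, 16, 17, 13, 18, 18, 15, 14, 16, 15, 13, 21, 15, 22, 16, 13, 14]
305 [21, 18, 22, 20, 22, 15, 17, 21, 17, 16, 19, 19, 16, 18, 21, 19, 17, 21, 15, 18, 19, 18, 17, 16, 18, 18, 16, 21, 16, 16, 11, 17, 12, 13, 12, 18, 16, 14, 14, 14, 20, 14, 15, 13, 9, 19, 11]
315 [19, 22, 18, 18, 15, 16, 17, 19, 19, 15, 19, 18, 15, 15, 42, 18, 20, 19, 16, 19, 19, 19, 17, 14, 18, 15, 13, 16, 18, 14, 21, 6, 12, 17, 16, 12, 16, 17, 13, 16, 16, 26, 24, 22, 32, 14, 14]
325 [18, 20, 18, 20, 18, 16, 18, 20, 14, 59, 61, 77, 97, 106, 101, 19, 19, 20, 23, 17, 19, 13, 18, 17, 16, 14, 17, 12, 17, 15, 13, 16, 17, 19, 15, 16, 16, 12, 15, 22, 11, 98, 135, 135, 124, 9, 16]
335 [17, 16, 17, 17, 18, 17, 20, 19, 44, 22, 9, 18, 15, 16, 8, 11, 17, 17, 21, 21, 15, 14, 14, 14, 17, 16, 15, 19, 16, 18, 14, 16, 14, 14, 12, 16, 7, 17, 11, 16, 9, 52, 58, 59, 61, 15, 12]
```

{"name": "apply_moves", "arguments": {
  "increments": [
    [[0,0,8,0],[0,-6,0,0],[0,-4,0,0],[0,0,0,0]]
  ]
}}

```text
time_s: 29.0
tool_pos: [0.5603, 0.1801, 0.1524]
orientation: [-0.0, -0.034, 0.999, -0.0]
force: [0.2, -1.1, 0.2]
opening: -0.0001
grasp_force: 0.0
```

```bash
python3 -c "
from h import *
tf()"
```

```text
[0.5603 0.1801 0.1524] Ft [-0.2 -1.2 -0.2]
```

{"name": "apply_moves", "arguments": {
  "increments": [
    [[0,-4,0,0],[0,-4,0,0],[0,0,0,0]]
  ]
}}

```text
time_s: 29.25
tool_pos: [0.5612, 0.1722, 0.1527]
orientation: [0.0, -0.034, 0.999, -0.0]
force: [-0.1, 0.4, 0.1]
opening: 0.0002
grasp_force: 0.0
```

```bash
python3 -c "
from h import *
tf()"
```

```text
[0.5612 0.1722 0.1527] Ft [ 0.1  0.4 -0.1]
```

{"name": "apply_moves", "arguments": {
  "increments": [
    [[0,-4,0,0],[0,0,0,0]]
  ]
}}

```text
time_s: 29.42
tool_pos: [0.5615, 0.1683, 0.1527]
orientation: [0.0, -0.034, 0.999, -0.0]
force: [-0.7, -0.5, 0.1]
opening: -0.0001
grasp_force: 0.0
```

```bash
python3 -c "
from h import *
tf()"
```

```text
[0.5615 0.1683 0.1527] Ft [ 0.8 -0.5 -0.1]
```

{"name": "apply_moves", "arguments": {
  "increments": [
    [[0,-4,0,0],[0,0,0,0]]
  ]
}}

```text
time_s: 29.58
tool_pos: [0.5618, 0.1645, 0.1527]
orientation: [0.0, -0.034, 0.999, -0.0]
force: [0.4, -0.5, 0.2]
opening: 0.0003
grasp_force: 0.0
```

```bash
python3 -c "
from h import *
tf()"
```

```text
[0.5618 0.1645 0.1527] Ft [-0.3 -0.6 -0.2]
```

{"name": "apply_moves", "arguments": {
  "increments": [
    [[0,-4,0,0],[0,0,0,0]]
  ]
}}

```text
time_s: 29.75
tool_pos: [0.562, 0.1604, 0.1526]
orientation: [-0.0, -0.034, 0.999, -0.0]
force: [-1.0, 0.3, -0.2]
opening: -0.0001
grasp_force: 0.0
```

```bash
python3 -c "
from h import *
tf()"
```

```text
[0.562  0.1604 0.1526] Ft [1.  0.3 0.2]
```

{"name": "apply_moves", "arguments": {
  "increments": [
    [[0,-4,0,0],[0,0,0,0]]
  ]
}}

```text
time_s: 29.92
tool_pos: [0.5622, 0.1564, 0.1525]
orientation: [-0.0, -0.034, 0.999, -0.0]
force: [1.1, 0.3, 0.2]
opening: -0.0002
grasp_force: 0.0
```

```bash
python3 - <<'E'
from h import *
tf();im=read_camera('wrist')
g=cv2.cvtColor(im,cv2.COLOR_RGB2GRAY)
for v in range(225,285,10): print(v,g[v,190:330:3].tolist())
E
```

```text
[0.5622 0.1564 0.1525] Ft [-1.1  0.2 -0.2]
225 [148, 144, 145, 147, 98, 68, 66, 66, 69, 67, 67, 65, 66, 66, 65, 65, 67, 66, 66, 64, 67, 68, 64, 65, 67, 76, 74, 77, 75, 75, 75, 76, 75, 75, 74, 75, 76, 75, 77, 74, 75, 76, 75, 76, 69, 68, 76]
235 [146, 66, 67, 68, 67, 69, 66, 68, 65, 67, 66, 66, 66, 64, 65, 65, 65, 65, 65, 64, 65, 66, 65, 66, 75, 75, 74, 74, 74, 75, 74, 74, 74, 74, 76, 74, 76, 75, 70, 67, 71, 75, 77, 77, 77, 76, 75]
245 [66, 65, 65, 66, 67, 67, 64, 66, 66, 65, 65, 65, 65, 66, 65, 66, 64, 64, 63, 64, 64, 62, 64, 62, 68, 69, 73, 76, 74, 76, 74, 73, 68, 65, 70, 72, 76, 65, 69, 70, 67, 67, 24, 25, 69, 70, 69]
255 [66, 64, 67, 63, 65, 64, 65, 64, 63, 66, 65, 64, 65, 63, 63, 63, 62, 63, 62, 26, 25, 25, 26, 23, 24, 22, 25, 21, 19, 25, 22, 55, 71, 29, 25, 24, 26, 22, 68, 67, 69, 66, 21, 23, 69, 68, 67]
265 [97, 96, 101, 108, 114, 120, 121, 129, 126, 130, 131, 129, 130, 132, 133, 134, 134, 114, 27, 28, 25, 29, 26, 26, 28, 25, 28, 22, 20, 16, 21, 15, 19, 19, 22, 23, 22, 43, 67, 67, 65, 59, 19, 20, 54, 67, 68]
275 [96, 97, 95, 97, 96, 96, 94, 96, 97, 111, 111, 111, 111, 112, 111, 113, 112, 110, 27, 27, 37, 38, 32, 31, 30, 27, 22, 23, 18, 13, 19, 20, 21, 18, 19, 19, 20, 21, 15, 17, 23, 66, 21, 22, 55, 37, 19]
```

{"name": "apply_moves", "arguments": {
  "increments": [
    [[0,-3,0,0],[0,0,0,0]]
  ]
}}

```text
time_s: 30.13
tool_pos: [0.5624, 0.1538, 0.1526]
orientation: [-0.0, -0.034, 0.999, 0.0]
force: [-0.5, 1.1, 0.0]
opening: 0.0
grasp_force: 0.2
```

```bash
python3 -c "
from h import *
tf()"
```

```text
[0.5624 0.1538 0.1526] Ft [ 0.4  1.1 -0. ]
```

{"name": "apply_moves", "arguments": {
  "increments": [
    [[0,-3,0,0],[0,0,0,0]]
  ]
}}

```text
time_s: 30.3
tool_pos: [0.5625, 0.1533, 0.1527]
orientation: [-0.0, -0.035, 0.999, 0.003]
force: [-1.5, 7.0, -1.5]
opening: -0.0001
grasp_force: 3.7
```

```bash
python3 -c "
from h import *
tf()"
```

```text
[0.5625 0.1533 0.1527] Ft [1.  7.1 1.5]
```

{"name": "apply_moves", "arguments": {
  "increments": [
    [[0,-3,0,0],[0,0,0,0]]
  ]
}}

```text
time_s: 30.47
tool_pos: [0.5625, 0.1529, 0.1528]
orientation: [-0.0, -0.035, 0.999, 0.006]
force: [-1.8, 13.5, -1.5]
opening: -0.0001
grasp_force: 7.1
```

```bash
python3 - <<'E'
from h import *
tf();im=read_camera('wrist')
g=cv2.cvtColor(im,cv2.COLOR_RGB2GRAY)
for v in range(255,275,10): print(v,g[v,190:330:3].tolist())
E
```

```text
[0.5625 0.1529 0.1528] Ft [ 0.8 13.6  1.6]
255 [65, 65, 64, 65, 65, 65, 63, 63, 65, 65, 63, 66, 63, 63, 63, 64, 63, 64, 63, 60, 28, 25, 27, 25, 26, 28, 24, 21, 23, 26, 25, 23, 35, 29, 24, 22, 24, 24, 67, 68, 68, 69, 26, 23, 69, 68, 68]
265 [96, 97, 106, 114, 121, 124, 131, 129, 133, 131, 131, 132, 133, 134, 132, 134, 134, 137, 83, 27, 28, 29, 29, 28, 27, 23, 29, 27, 22, 22, 22, 24, 23, 22, 24, 21, 23, 44, 68, 67, 66, 61, 23, 19, 55, 66, 67]
```

{"name": "apply_moves", "arguments": {
  "increments": [
    [[0,12,0,0],[0,10,-5,0],[0,0,-25,0],[0,0,-20,0],[34,0,0,0.12],[34,0,0,0.12],[30,0,0,0.12],[0,0,0,0.12]]
  ],
  "hand": 0.7
}}

```text
time_s: 31.18
tool_pos: [0.4575, 0.1737, 0.2026]
orientation: [-0.003, 0.206, 0.978, -0.002]
force: [-0.4, -1.1, -0.3]
opening: 0.0598
grasp_force: 0.0
```

{"name": "apply_moves", "arguments": {
  "increments": [
    [[0,0,0,0.12],[0,0,30,0],[0,0,30,0],[0,0,20,0],[0,0,0,0],[0,0,0,0]]
  ]
}}

```text
time_s: 31.68
tool_pos: [0.4631, 0.1741, 0.1223]
orientation: [-0.001, 0.263, 0.965, -0.001]
force: [0.4, -0.5, 1.5]
opening: 0.0599
grasp_force: 0.0
```

```bash
python3 - <<'E'
from h import *
tf();wblanks();go([.4289,.1511,.06],1.0)
E
```

```text
[0.4631 0.1741 0.1223] Ft [-0.6 -0.2 -1.5]
px [271. 181.] ctr mm 428.3 150.5 size 33.2 34.2 fill 0.77 ang 1.02
px [352. 149.] ctr mm 439.0 219.7 size 30.8 30.0 fill 0.93 ang 0.79
px [516.  90.] ctr mm 462.8 376.6 size 38.1 30.8 fill 0.82 ang 1.41
turn 0.039 (alt -3.103; q6 now 0.89) shift [ 17.2 -38.9  63.4]
```

```bash
python3 - <<'E'
from h import *
go([.4285,.1508,.013])
E
```

```text
shift [ 18.9 -38.6 110.4]
```

{"name": "apply_moves", "arguments": {
  "increments": [
    [[9.5,-19.3,0,0],[9.4,-19.3,0,0],[0,0,30,0],[0,0,30,0],[0,0,20,0],[0,0,0,0],[0,0,0,0]]
  ],
  "hand": 0.57
}}

```text
time_s: 32.32
tool_pos: [0.4287, 0.151, 0.0435]
orientation: [0.0, 0.263, 0.965, 0.0]
force: [-0.3, -0.2, -0.7]
opening: 0.0486
grasp_force: 0.0
```

```bash
python3 - <<'E'
from h import *
go([.4285,.1508,.013]);wblanks()
E
```

```text
shift [ 0.1 -0.3 30.5]
px [315. 239.] ctr mm 426.9 151.1 size 32.8 36.2 fill 0.78 ang 1.04
px [428. 195.] ctr mm 437.1 218.5 size 34.0 30.7 fill 0.94 ang 0.79
px [603. 119.] ctr mm 460.7 373.4 size 44.6 33.4 fill 0.89 ang 1.42
```

{"name": "apply_moves", "arguments": {
  "increments": [
    [[0,0,15,0],[0,0,10,0],[0,0,5,0],[0,0,0,0],[0,0,0,0]]
  ]
}}

```text
time_s: 32.78
tool_pos: [0.4291, 0.1512, 0.0137]
orientation: [0.001, 0.263, 0.965, 0.001]
force: [0.1, -0.1, -0.8]
opening: 0.0492
grasp_force: 0.0
```

{"name": "apply_moves", "arguments": {
  "increments": [
    [[0,0,0,0],[0,0,0,0],[0,0,0,0],[0,0,0,0],[0,0,0,0]]
  ],
  "hand": 0
}}

```text
time_s: 33.2
tool_pos: [0.4291, 0.1512, 0.0141]
orientation: [0.001, 0.263, 0.965, 0.001]
force: [-1.2, -0.5, 6.9]
opening: 0.031
grasp_force: 58.7
```

{"name": "apply_moves", "arguments": {
  "increments": [
    [[0,0,-30,0],[0,0,-30,0],[0,0,-35,0],[0,0,-35,0],[0,0,-35,0],[0,0,-35,0],[0,0,0,0]]
  ]
}}

```text
time_s: 33.78
tool_pos: [0.4321, 0.1523, 0.22]
orientation: [0.005, 0.263, 0.965, 0.004]
force: [1.3, 0.7, 0.1]
opening: 0.0313
grasp_force: 59.5
```

```bash
python3 - <<'E'
from h import *
print(state()['opening']);go([.635,.1945,.21],1.64)
E
```

```text
0.031349878395155434
turn -0.601 (alt 2.541; q6 now 0.87) shift [-205.2   28.1   12.7]
```

{"name": "apply_moves", "arguments": {
  "increments": [
    [[0,0,0,-0.12],[0,0,0,-0.12],[0,0,0,-0.12],[0,0,0,-0.12],[0,0,0,-0.12],[-34,4.7,0,0],[-34,4.7,0,0],[-34,4.7,0,0]]
  ]
}}

```text
time_s: 34.45
tool_pos: [0.5296, 0.172, 0.213]
orientation: [0.0, -0.034, 0.999, 0.0]
force: [-0.6, 0.3, 0.3]
opening: 0.0313
grasp_force: 59.5
```

{"name": "apply_moves", "arguments": {
  "increments": [
    [[-34,4.7,0,0],[-34,4.7,0,0],[-34,4.7,0,0],[0,0,0,0],[0,0,0,0],[0,0,0,0]]
  ]
}}

```text
time_s: 34.95
tool_pos: [0.6288, 0.1926, 0.212]
orientation: [-0.001, -0.034, 0.999, -0.0]
force: [-1.1, -0.8, -0.4]
opening: 0.0311
grasp_force: 59.5
```

```bash
python3 - <<'E'
from h import *
s=state();print(s['tool_pos'],s['opening'],s['grasp_force']);go([.635,.1945,.178],1.64)
im=read_camera('wrist');p=camera_params('wrist');cv2.imwrite('pics/w15.png',im[:,:,::-1])
c=np.array([.635,.1945]);a=.07;ex=np.array([np.cos(a),np.sin(a)]);ey=np.array([-ex[1],ex[0]])
g=cv2.cvtColor(im,cv2.COLOR_RGB2GRAY)
for dy in(-.0575,.0575):
    X=c-.0425*ex+dy*ey;print('front corner',proj('wrist',[*X,.165],p))
for u in(265,317,370): print(u,g[110:300:4,u].tolist())
for v in(200,215): print(v,g[v,200:440:5].tolist())
E
```

```text
[0.62883199 0.19260929 0.21198864] 0.031145325986560002 59.54214870929718
turn -0.001 (alt 3.140; q6 now 0.23) shift [-6.4  1.5 34. ]
front corner [223.39739838 173.55403784]
front corner [413.11083275 173.25155179]
265 [88, 83, 73, 94, 162, 162, 168, 164, 114, 82, 80, 76, 83, 80, 83, 81, 142, 142, 85, 87, 87, 83, 86, 88, 86, 84, 85, 85, 91, 91, 81, 77, 77, 76, 73, 28, 28, 56, 74, 74, 73, 23, 22, 27, 24, 24, 23, 18]
317 [88, 83, 68, 147, 151, 157, 158, 160, 160, 87, 86, 82, 81, 82, 82, 100, 155, 155, 71, 72, 71, 72, 70, 68, 69, 68, 69, 68, 69, 61, 57, 54, 76, 73, 73, 75, 79, 79, 78, 79, 78, 77, 72, 87, 100, 101, 101, 147]
370 [164, 160, 160, 158, 157, 162, 132, 115, 115, 82, 84, 82, 82, 81, 83, 103, 157, 133, 73, 75, 74, 75, 73, 73, 74, 75, 73, 73, 68, 69, 68, 69, 70, 67, 67, 28, 28, 67, 72, 72, 73, 24, 27, 25, 25, 27, 26, 24]
200 [117, 121, 121, 122, 122, 149, 122, 76, 73, 82, 86, 86, 85, 87, 86, 86, 87, 72, 69, 72, 71, 70, 71, 70, 80, 72, 74, 74, 75, 74, 72, 74, 70, 72, 73, 74, 92, 117, 116, 117, 64, 67, 116, 116, 122, 121, 121, 121]
215 [107, 123, 122, 123, 121, 147, 147, 74, 70, 82, 91, 91, 93, 83, 85, 72, 69, 69, 68, 70, 70, 68, 70, 71, 72, 72, 72, 72, 73, 72, 73, 72, 75, 72, 73, 73, 106, 117, 117, 117, 63, 63, 114, 119, 122, 123, 123, 123]
```

{"name": "apply_moves", "arguments": {
  "increments": [
    [[-6,4,15,0],[0,0,14,0],[0,0,0,0],[0,0,0,0]]
  ]
}}

```text
time_s: 35.33
tool_pos: [0.6335, 0.1968, 0.1837]
orientation: [-0.001, -0.034, 0.999, -0.0]
force: [0.1, -0.7, -0.2]
opening: 0.0311
grasp_force: 59.5
```

{"name": "apply_moves", "arguments": {
  "increments": [
    [[0,0,0,0],[0,0,0,0],[0,0,0,0],[0,0,0,0],[0,0,0,0],[0,0,0,0]]
  ],
  "hand": 0.58
}}

```text
time_s: 35.83
tool_pos: [0.6355, 0.1973, 0.1839]
orientation: [0.0, -0.034, 0.999, 0.0]
force: [0.8, -0.2, 0.2]
opening: 0.0497
grasp_force: 0.0
```

{"name": "apply_moves", "arguments": {
  "increments": [
    [[0,0,-25,0],[0,0,-15,0],[35,0,0,0],[35,0,0,0],[35,0,0,0],[35,0,0,0],[0,0,0,0],[0,0,0,0]]
  ]
}}

```text
time_s: 36.5
tool_pos: [0.4935, 0.1873, 0.2238]
orientation: [-0.001, -0.035, 0.999, -0.0]
force: [0.3, 0.2, -0.0]
opening: 0.0494
grasp_force: 0.0
```

```bash
cat >> h.py <<'E'
def reds():
    for n in('top','side'):
        im=cv2.cvtColor(read_camera(n),cv2.COLOR_RGB2HSV);m=cv2.inRange(im,(0,70,30),(16,255,255))
        k,l,st,c=cv2.connectedComponentsWithStats(m)
        for i in range(1,k):
            X=plane(n,c[i],.010)
            if 15<st[i,4]<400 and .2<X[0]<.9 and abs(X[1])<.6: print(n,c[i].round(1),st[i,4],X.round(4))
E
python3 - <<'E'
from h import *
tf();reds();wblanks()
E
```

```text
[0.4935 0.1873 0.2238] Ft [-0.4  0.2  0. ]
top [208.6 237.8] 153 [0.4623 0.3814 0.01  ]
side [273.6 166.3] 80 [0.4637 0.3764 0.01  ]
side [243.9 201.2] 325 [0.3324 0.2377 0.01  ]
side [276.8 198.8] 106 [0.4394 0.2169 0.01  ]
px [555. 344.] ctr mm 788.2 683.0 size 101.8 26.2 fill 0.70 ang 0.96
px [474. 162.] ctr mm 463.5 377.5 size 36.6 30.1 fill 0.90 ang 1.43
px [349. 127.] ctr mm 439.1 219.7 size 30.5 29.5 fill 0.93 ang 0.78
```

```bash
python3 - <<'E'
from h import *
go([.563,.086,.2],1.64)
t=cv2.cvtColor(read_camera('top'),cv2.COLOR_RGB2HSV)
# left bin region colour check
m=cv2.inRange(t,(0,60,20),(18,255,255));ys,xs=np.where(m[140:200,210:345]);print(len(xs),(xs.mean()+210,ys.mean()+140) if len(xs) else None)
t=cv2.cvtColor(read_camera('side'),cv2.COLOR_RGB2HSV);m=cv2.inRange(t,(0,60,20),(18,255,255));ys,xs=np.where(m[115:230,298:370]);print(len(xs),(xs.mean()+298,ys.mean()+115) if len(xs) else None)
print(proj('top',[.628,.294,.01]),proj('side',[.628,.294,.01]))
E
```

```text
turn -0.001 (alt 3.140; q6 now 0.29) shift [ -58.4 -106.5   24.2]
14 (np.float64(288.2142857142857), np.float64(182.85714285714286))
2315 (np.float64(327.467818574514), np.float64(179.34470842332615))
[243.95021555 175.63062568] [324.19240793 172.25367134]
```

{"name": "apply_moves", "arguments": {
  "increments": [
    [[-19.5,-35,0,0],[-19.5,-35,0,0],[-19.5,-36,0,0],[0,0,24,0],[0,0,24,0],[0,0,20,0],[0,0,0,0],[0,0,0,0]]
  ],
  "hand": 0
}}

```text
time_s: 37.42
tool_pos: [0.5612, 0.0856, 0.1545]
orientation: [-0.001, -0.034, 0.999, -0.0]
force: [-0.2, 0.2, 0.3]
opening: -0.0003
grasp_force: 0.0
```

```bash
python3 - <<'E'
from h import *
tf()
t=cv2.cvtColor(read_camera('top'),cv2.COLOR_RGB2HSV)
m=cv2.inRange(t,(0,60,20),(18,255,255));ys,xs=np.where(m[140:200,210:260]);print(len(xs),(xs.mean()+210,ys.mean()+140) if len(xs) else None)
print(t[150:195:4,218:252:4].tolist()[5])
E
```

```text
[0.5612 0.0856 0.1545] Ft [ 0.2  0.2 -0.3]
116 (np.float64(238.4655172413793), np.float64(175.6810344827586))
[[17, 53, 131], [24, 34, 105], [28, 32, 105], [25, 28, 120], [21, 38, 115], [16, 64, 111], [22, 41, 111], [32, 32, 113], [27, 36, 136]]
```

{"name": "apply_moves", "arguments": {
  "increments": [
    [[0,15,0,0],[0,12,0,0],[0,12,0,0],[0,12,0,0],[0,12,0,0],[0,12,0,0],[0,12,0,0],[0,12,0,0]]
  ]
}}

```text
time_s: 38.13
tool_pos: [0.5542, 0.1862, 0.1555]
orientation: [-0.0, -0.034, 0.999, 0.0]
force: [-0.5, -0.3, -0.2]
opening: -0.0002
grasp_force: 0.4
```

```bash
python3 -c "
from h import *
tf()"
```

```text
[0.5542 0.1862 0.1555] Ft [ 0.5 -0.3  0.2]
```

{"name": "apply_moves", "arguments": {
  "increments": [
    [[0,12,0,0],[0,10,0,0],[0,6,0,0],[0,0,0,0]]
  ]
}}

```text
time_s: 38.47
tool_pos: [0.5525, 0.2143, 0.1554]
orientation: [-0.0, -0.035, 0.999, 0.0]
force: [0.5, 0.2, -0.6]
opening: 0.0003
grasp_force: 0.0
```

```bash
python3 -c "
from h import *
tf()"
```

```text
[0.5525 0.2143 0.1554] Ft [-0.5  0.2  0.6]
```

{"name": "apply_moves", "arguments": {
  "increments": [
    [[0,6,0,0],[0,0,0,0]]
  ]
}}

```text
time_s: 38.63
tool_pos: [0.5522, 0.2192, 0.1555]
orientation: [-0.0, -0.034, 0.999, 0.0]
force: [0.4, 0.1, 1.0]
opening: -0.0
grasp_force: 0.0
```

```bash
python3 -c "
from h import *
tf()"
```

```text
[0.5522 0.2192 0.1555] Ft [-0.4  0.1 -1. ]
```

{"name": "apply_moves", "arguments": {
  "increments": [
    [[0,5,0,0],[0,0,0,0]]
  ]
}}

```text
time_s: 38.8
tool_pos: [0.5519, 0.223, 0.1556]
orientation: [0.0, -0.034, 0.999, -0.001]
force: [0.7, -2.2, -0.3]
opening: -0.0001
grasp_force: 1.1
```

```bash
python3 -c "
from h import *
tf()"
```

```text
[0.5519 0.223  0.1556] Ft [-0.6 -2.2  0.3]
```

{"name": "apply_moves", "arguments": {
  "increments": [
    [[0,4,0,0],[0,0,0,0]]
  ]
}}

```text
time_s: 38.97
tool_pos: [0.5518, 0.2236, 0.1556]
orientation: [0.0, -0.033, 0.999, -0.004]
force: [1.6, -10.9, 2.1]
opening: -0.0004
grasp_force: 5.8
```

```bash
python3 -c "
from h import *
tf()"
```

```text
[0.5518 0.2236 0.1556] Ft [ -0.9 -11.   -2. ]
```

{"name": "apply_moves", "arguments": {
  "increments": [
    [[0,-12,0,0],[0,-8,-10,0],[0,0,-30,0],[0,0,-10,0],[35,0,0,0.122],[35,0,0,0.122],[20,0,0,0.122],[0,0,0,0.122]]
  ]
}}

```text
time_s: 39.63
tool_pos: [0.4592, 0.2106, 0.2065]
orientation: [-0.001, 0.21, 0.978, 0.0]
force: [-0.1, 0.7, 0.6]
opening: -0.0003
grasp_force: 0.0
```

{"name": "apply_moves", "arguments": {
  "increments": [
    [[0,0,0,0.122],[0,0,0,0.122],[0,0,0,0.122],[0,0,20,0],[0,0,20,0],[0,0,0,0],[0,0,0,0]]
  ],
  "hand": 0.57
}}

```text
time_s: 40.22
tool_pos: [0.4628, 0.2105, 0.1655]
orientation: [-0.001, 0.383, 0.924, -0.0]
force: [-0.2, -0.3, 1.2]
opening: 0.0485
grasp_force: 0.0
```

```bash
python3 - <<'E'
from h import *
tf();wblanks();go([.4392,.2198,.045],.785)
E
```

```text
[0.4628 0.2105 0.1655] Ft [-0.  -0.4 -1.2]
px [637. 208.] ctr mm 832.9 535.6 size 35.1 69.0 fill 0.48 ang 1.25
px [308. 165.] ctr mm 438.9 220.5 size 28.8 29.9 fill 0.98 ang 0.78
px [443.  70.] ctr mm 463.3 378.2 size 34.7 30.4 fill 0.91 ang 1.43
turn -0.000 (alt 3.142; q6 now 1.21) shift [ 23.6 -11.  121.4]
```

{"name": "apply_moves", "arguments": {
  "increments": [
    [[23.5,-10.5,0,0],[0,0,35,0],[0,0,35,0],[0,0,30,0],[0,0,20,0],[0,0,0,0],[0,0,0,0]]
  ]
}}

```text
time_s: 40.85
tool_pos: [0.4396, 0.22, 0.0461]
orientation: [-0.0, 0.383, 0.924, -0.0]
force: [0.4, 0.2, -0.5]
opening: 0.0485
grasp_force: 0.0
```

```bash
python3 - <<'E'
from h import *
wblanks();go([.4391,.2201,.013],.785)
E
```

```text
px [317. 235.] ctr mm 437.6 221.7 size 29.6 32.8 fill 0.96 ang 0.79
px [524.  88.] ctr mm 461.6 376.9 size 37.4 32.7 fill 0.80 ang 1.42
turn 0.000 (alt -3.142; q6 now 1.25) shift [ 0.8 -1.5 34.1]
```

{"name": "apply_moves", "arguments": {
  "increments": [
    [[0,0,18,0],[0,0,10,0],[0,0,5,0],[0,0,0,0],[0,0,0,0]]
  ]
}}

```text
time_s: 41.32
tool_pos: [0.4405, 0.2204, 0.0139]
orientation: [0.001, 0.383, 0.924, 0.001]
force: [0.1, -0.4, 0.3]
opening: 0.0487
grasp_force: 0.0
```

{"name": "apply_moves", "arguments": {
  "increments": [
    [[0,0,0,0],[0,0,0,0],[0,0,0,0],[0,0,0,0],[0,0,0,0]]
  ],
  "hand": 0
}}

```text
time_s: 41.73
tool_pos: [0.4404, 0.2204, 0.0141]
orientation: [0.001, 0.383, 0.924, 0.001]
force: [-1.0, -0.2, 4.6]
opening: 0.0284
grasp_force: 59.4
```

{"name": "apply_moves", "arguments": {
  "increments": [
    [[0,0,-30,0],[0,0,-30,0],[0,0,-35,0],[0,0,-35,0],[0,0,-35,0],[0,0,-35,0],[0,0,0,0]]
  ]
}}

```text
time_s: 42.32
tool_pos: [0.4433, 0.2218, 0.2203]
orientation: [0.004, 0.383, 0.924, 0.005]
force: [1.0, 0.2, -0.4]
opening: 0.0279
grasp_force: 59.6
```

```bash
python3 - <<'E'
from h import *
print(state()['opening'],state()['grasp_force']);go([.635,.191,.21],1.64)
E
```

```text
0.027898484127519663 59.561272859573364
turn -0.855 (alt 2.287; q6 now 1.25) shift [-189.   -44.1   12.4]
```

{"name": "apply_moves", "arguments": {
  "increments": [
    [[0,0,0,-0.122],[0,0,0,-0.122],[0,0,0,-0.122],[0,0,0,-0.122],[0,0,0,-0.122],[0,0,0,-0.122],[0,0,0,-0.122],[-32,-7.5,0,0]]
  ]
}}

```text
time_s: 42.98
tool_pos: [0.4663, 0.2142, 0.2124]
orientation: [-0.003, -0.038, 0.999, -0.0]
force: [-0.4, 0.3, -0.2]
opening: 0.0281
grasp_force: 59.5
```

{"name": "apply_moves", "arguments": {
  "increments": [
    [[-32,-7.5,0,0],[-32,-7.5,0,0],[-32,-7.5,0,0],[-32,-7.5,0,0],[-32,-7,0,0],[0,0,0,0],[0,0,0,0]]
  ]
}}

```text
time_s: 43.57
tool_pos: [0.6351, 0.188, 0.2114]
orientation: [-0.0, -0.033, 0.999, -0.0]
force: [-0.2, 0.5, -0.0]
opening: 0.0282
grasp_force: 59.5
```

```bash
python3 - <<'E'
from h import *
print(state()['opening'],state()['grasp_force']);go([.635,.192,.183],1.64)
E
```

```text
0.02818458726076536 59.54960346221924
turn -0.003 (alt 3.139; q6 now 0.22) shift [-0.2  4.  28.4]
```

{"name": "apply_moves", "arguments": {
  "increments": [
    [[0,3,15,0],[0,0,14,0],[0,0,0,0],[0,0,0,0]]
  ]
}}

```text
time_s: 43.9
tool_pos: [0.6318, 0.1915, 0.1832]
orientation: [-0.001, -0.034, 0.999, -0.0]
force: [0.2, 0.3, 0.4]
opening: 0.0281
grasp_force: 59.5
```

{"name": "apply_moves", "arguments": {
  "increments": [
    [[0,0,0,0],[0,0,0,0],[0,0,0,0],[0,0,0,0],[0,0,0,0],[0,0,0,0]]
  ],
  "hand": 0.57
}}

```text
time_s: 44.4
tool_pos: [0.6339, 0.1916, 0.1839]
orientation: [0.0, -0.034, 0.999, 0.0]
force: [0.0, 0.3, -1.4]
opening: 0.0487
grasp_force: 0.0
```

{"name": "apply_moves", "arguments": {
  "increments": [
    [[0,0,-25,0],[0,0,-15,0],[31,25,0,0],[31,25,0,0],[31,25,0,0],[31,25,0,0],[20,25,0,0.1],[0,20,0,0.1]]
  ]
}}

```text
time_s: 45.07
tool_pos: [0.4773, 0.327, 0.2242]
orientation: [-0.002, 0.067, 0.998, -0.0]
force: [-0.6, -1.0, 0.7]
opening: 0.0485
grasp_force: 0.0
```

{"name": "apply_moves", "arguments": {
  "increments": [
    [[0,0,20,0],[0,0,25,0],[0,0,25,0],[0,0,0,0],[0,0,0,0]]
  ]
}}

```text
time_s: 45.48
tool_pos: [0.4811, 0.3257, 0.1526]
orientation: [-0.001, 0.066, 0.998, -0.001]
force: [0.4, -0.4, 0.3]
opening: 0.0486
grasp_force: 0.0
```

```bash
python3 - <<'E'
from h import *
tf();wblanks();go([.4632,.378,.045],1.425)
t=cv2.cvtColor(read_camera('top'),cv2.COLOR_RGB2HSV)
m=cv2.inRange(t,(0,60,20),(18,255,255));k,l,st,c=cv2.connectedComponentsWithStats(m[140:200,210:345])
for i in range(1,k):
    if st[i,4]>15: print((c[i]+[210,140]).round(1),st[i,4],plane('top',c[i]+[210,140],.011).round(3))
E
```

```text
[0.4811 0.3257 0.1526] Ft [-0.4 -0.4 -0.3]
px [375. 166.] ctr mm 463.2 380.4 size 31.3 29.9 fill 0.94 ang 1.45
turn 0.014 (alt -3.128; q6 now 0.73) shift [ 26.4  48.3 109.1]
[321.4 171.7] 110 [0.639 0.088 0.011]
[238.7 175.7] 110 [0.628 0.308 0.011]
```

{"name": "apply_moves", "arguments": {
  "increments": [
    [[13.5,25,0,0],[13,25,0,0],[0,0,35,0],[0,0,35,0],[0,0,35,0],[0,0,0,0],[0,0,0,0]]
  ]
}}

```text
time_s: 46.17
tool_pos: [0.4621, 0.379, 0.0487]
orientation: [-0.001, 0.066, 0.998, -0.001]
force: [0.2, -0.3, 1.3]
opening: 0.0487
grasp_force: 0.0
```

```bash
python3 - <<'E'
from h import *
wblanks();go([.4632,.3795,.013],1.44)
E
```

```text
px [320. 237.] ctr mm 461.8 381.2 size 29.8 33.3 fill 0.95 ang 1.43
turn -0.001 (alt 3.140; q6 now 0.82) shift [ 0.3 -0.7 37.4]
```

{"name": "apply_moves", "arguments": {
  "increments": [
    [[0,0.5,20,0],[0,0,11,0],[0,0,5,0],[0,0,0,0],[0,0,0,0]]
  ]
}}

```text
time_s: 46.63
tool_pos: [0.4631, 0.3803, 0.0136]
orientation: [0.0, 0.066, 0.998, 0.0]
force: [0.2, -0.6, 0.1]
opening: 0.0485
grasp_force: 0.0
```

{"name": "apply_moves", "arguments": {
  "increments": [
    [[0,0,0,0],[0,0,0,0],[0,0,0,0],[0,0,0,0],[0,0,0,0]]
  ],
  "hand": 0
}}

```text
time_s: 47.05
tool_pos: [0.4634, 0.3806, 0.014]
orientation: [0.001, 0.066, 0.998, 0.001]
force: [-0.1, -0.7, 6.8]
opening: 0.0282
grasp_force: 60.2
```

{"name": "apply_moves", "arguments": {
  "increments": [
    [[0,0,-30,0],[0,0,-30,0],[0,0,-35,0],[0,0,-35,0],[0,0,-35,0],[0,0,-35,0],[0,0,0,0]]
  ]
}}

```text
time_s: 47.63
tool_pos: [0.4657, 0.3826, 0.2207]
orientation: [0.005, 0.066, 0.998, 0.005]
force: [1.7, 0.8, -0.4]
opening: 0.0284
grasp_force: 59.5
```

```bash
python3 - <<'E'
from h import *
print(state()['opening'],state()['grasp_force']);go([.635,.191,.21],1.64)
E
```

```text
0.028446337552749078 59.47489321231842
turn -0.201 (alt 2.941; q6 now 0.82) shift [-155.5 -202.9   10.9]
```

{"name": "apply_moves", "arguments": {
  "increments": [
    [[0,0,0,-0.1],[0,0,0,-0.1],[-22,-29,0,0],[-22,-29,0,0],[-22,-29,0,0],[-22,-29,0,0],[-22,-29,0,0],[-22,-29,0,0]]
  ]
}}

```text
time_s: 48.3
tool_pos: [0.6069, 0.2139, 0.2124]
orientation: [-0.0, -0.034, 0.999, 0.0]
force: [1.0, 0.1, -0.6]
opening: 0.0279
grasp_force: 59.5
```

{"name": "apply_moves", "arguments": {
  "increments": [
    [[-22,-28,0,0],[0,0,0,0],[0,0,0,0],[0,0,0,0]]
  ]
}}

```text
time_s: 48.63
tool_pos: [0.6295, 0.1889, 0.2122]
orientation: [-0.001, -0.034, 0.999, 0.0]
force: [0.0, 0.1, -1.0]
opening: 0.0283
grasp_force: 59.5
```

```bash
python3 - <<'E'
from h import *
print(state()['opening'],state()['grasp_force']);go([.634,.191,.183],1.64)
E
```

```text
0.028329859453418406 59.483606815338135
turn -0.001 (alt 3.140; q6 now 0.22) shift [-4.6  1.8 29.2]
```

Drop it, then rise and retreat toward the base so the side and top cameras can check everything.

{"name": "apply_moves", "arguments": {
  "increments": [
    [[-4,2,15,0],[0,0,14,0],[0,0,0,0],[0,0,0,0]]
  ]
}}

```text
time_s: 48.97
tool_pos: [0.6321, 0.1923, 0.1829]
orientation: [-0.001, -0.035, 0.999, -0.0]
force: [0.3, 0.0, -1.1]
opening: 0.0278
grasp_force: 59.5
```

{"name": "apply_moves", "arguments": {
  "increments": [
    [[0,0,0,0],[0,0,0,0],[0,0,0,0],[0,0,0,0],[0,0,0,0],[0,0,0,0]]
  ],
  "hand": 0.57
}}

```text
time_s: 49.47
tool_pos: [0.634, 0.1912, 0.1839]
orientation: [0.0, -0.034, 0.999, 0.0]
force: [-0.8, 0.0, 0.1]
opening: 0.0489
grasp_force: 0.0
```

{"name": "apply_moves", "arguments": {
  "increments": [
    [[0,0,-25,0],[0,0,-25,0],[32,20,0,0],[32,20,0,0],[32,20,0,0],[32,20,0,0],[32,20,0,0],[32,20,0,0]]
  ]
}}

```text
time_s: 50.13
tool_pos: [0.4325, 0.2982, 0.2338]
orientation: [0.0, -0.034, 0.999, 0.0]
force: [0.3, 0.3, -0.6]
opening: 0.0485
grasp_force: 0.0
```

{"name": "apply_moves", "arguments": {
  "increments": [
    [[20,32,0,0],[20,32,0,0],[20,32,0,0],[0,0,0,0],[0,0,0,0]]
  ]
}}

```text
time_s: 50.55
tool_pos: [0.3666, 0.3909, 0.2337]
orientation: [0.0, -0.036, 0.999, 0.0]
force: [0.6, -0.9, 0.2]
opening: 0.0489
grasp_force: 0.0
```

```bash
python3 - <<'E'
from h import *
tf();im=read_camera('top');t=cv2.cvtColor(im,cv2.COLOR_RGB2HSV);cv2.imwrite('pics/t9.png',im[:,:,::-1])
m=cv2.inRange(t,(0,60,20),(18,255,255));k,l,st,c=cv2.connectedComponentsWithStats(m[140:200,210:345])
for i in range(1,k):
    if st[i,4]>15: print((c[i]+[210,140]).round(1),st[i],plane('top',c[i]+[210,140],.011).round(3))
print('loose reds');reds()
# changes vs start
d=cv2.absdiff(cv2.imread('pics/top0.png'),im[:,:,::-1]).max(2);d=cv2.medianBlur(d,5);k,l,st,c=cv2.connectedComponentsWithStats((d>30).astype(np.uint8))
for i in range(1,k):
    if st[i,4]>25: print('chg',c[i].round(0),st[i,4],plane('top',c[i],.01)[:2].round(3))
# key in tray: bright blob in tray region
g=cv2.cvtColor(im,cv2.COLOR_RGB2GRAY)[138:216,364:402];m=(g>95).astype(np.uint8);k,l,st,c=cv2.connectedComponentsWithStats(m)
for i in range(1,k):
    if st[i,4]>60: print('tray',c[i]+[364,138],st[i],plane('top',c[i]+[364,138],.021).round(3))
E
```

```text
[0.3666 0.3909 0.2337] Ft [-0.5 -1.  -0.2]
[319.8 171.7] [ 98  25  25  14 230] [0.639 0.092 0.011]
[238.7 175.5] [ 23  30  12  12 113] [0.628 0.308 0.011]
loose reds
top [320.1 171.7] 150 [0.6392 0.0912 0.01  ]
top [238.9 175.6] 65 [0.628  0.3075 0.01  ]
side [243.9 201.3] 326 [0.3323 0.2374 0.01  ]
chg [384. 174.] 501 [ 0.634 -0.078]
chg [262. 163.] 356 [0.663 0.245]
chg [485. 193.] 226 [ 0.583 -0.346]
chg [292. 193.] 115 [0.58  0.166]
chg [252. 195.] 42 [0.576 0.27 ]
chg [432. 207.] 379 [ 0.546 -0.204]
chg [227. 214.] 41 [0.524 0.335]
chg [191. 216.] 38 [0.521 0.429]
chg [392. 250.] 1150 [ 0.433 -0.096]
chg [100. 323.] 24337 [0.247 0.646]
chg [207. 238.] 240 [0.462 0.386]
chg [268. 248.] 227 [0.437 0.225]
chg [295. 252.] 204 [0.427 0.156]
tray [400.12745098 154.31372549] [ 34   0   4  45 102] [ 0.684 -0.121  0.021]
tray [383.76627713 173.76627713] [ 11   9  16  60 599] [ 0.632 -0.077  0.021]
tray [364.58571429 200.74285714] [ 0 40  3 38 70] [ 0.559 -0.025  0.021]
```

All three blanks are in their bins, the key is in the tray and the bystanders haven't moved. I'll take one last wrist look at the screw and lever.

{"name": "apply_moves", "arguments": {
  "increments": [
    [[-8,-38,0,0],[-8,-38,0,0],[-8,-38,0,0],[-8,-38,0,0],[-8,-38,0,0],[-8,-38,0,0],[-8,-38,0,0],[-8,-38,0,0]]
  ]
}}

```text
time_s: 51.37
tool_pos: [0.4526, 0.0872, 0.2339]
orientation: [0.0, -0.033, 0.999, -0.0]
force: [-0.2, 0.5, -0.8]
opening: 0.0489
grasp_force: 0.0
```

{"name": "apply_moves", "arguments": {
  "increments": [
    [[-8,-38,0,0],[-8,-38,0,0],[-8,-38,0,0],[-8,-38,0,0],[-8,-38,0,0],[-8,-38,0,0],[-8,-38,0,0],[-8,-38,0,0]]
  ]
}}

```text
time_s: 52.03
tool_pos: [0.5361, -0.2122, 0.2337]
orientation: [0.0, -0.032, 0.999, -0.0]
force: [0.9, -0.6, 1.1]
opening: 0.0484
grasp_force: 0.0
```

{"name": "apply_moves", "arguments": {
  "increments": [
    [[-8,-38,0,0],[-8,-30,20,0],[0,0,20,0],[0,0,0,0],[0,0,0,0]]
  ]
}}

```text
time_s: 52.45
tool_pos: [0.5553, -0.276, 0.1923]
orientation: [-0.002, -0.033, 0.999, 0.001]
force: [-0.0, 0.6, 0.4]
opening: 0.0487
grasp_force: 0.0
```

```bash
python3 - <<'E'
from h import *
tf();p=camera_params('wrist');im=read_camera('wrist');cv2.imwrite('pics/w20.png',im[:,:,::-1])
g=cv2.cvtColor(im,cv2.COLOR_RGB2GRAY)
slottang(im,p,half=22,k=8)
print(proj('wrist',[*AX,.05],p))
best=[]
for a in np.arange(-1.1,-.3,.03):   # grey level along the handle's circle
    u,v=proj('wrist',[AX[0]+.09*np.cos(a),AX[1]+.09*np.sin(a),.076],p).round().astype(int);best.append((round(a,2),int(g[v,u]) if 0<=v<400 and 0<=u<640 else None))
print(best)
for r in(.035,.05):
    print(r,[(round(a,2),int(g[tuple(proj('wrist',[AX[0]+r*np.cos(a),AX[1]+r*np.sin(a),.028],p).round().astype(int)[::-1])])) for a in np.arange(-1,-.4,.05)])
E
```

```text
[ 0.5553 -0.276   0.1923] Ft [-0.   0.6 -0.4]
otsu 85.0
70 area 5522 ctr [16.2  5.2] size [np.float64(30.1), np.float64(6.7)] ang -1.510
70 area 6136 ctr [ -1.4 -16.9] size [np.float64(34.9), np.float64(6.4)] ang 0.043
85 area 3425 ctr [16.7  8.7] size [np.float64(23.3), np.float64(5.4)] ang -1.509
85 area 2066 ctr [  9.  -17.7] size [np.float64(12.6), np.float64(4.0)] ang 0.035
85 area 373 ctr [-9.4  3.7] size [np.float64(5.4), np.float64(1.2)] ang 1.360
85 area 2079 ctr [-14.  -17.9] size [np.float64(9.8), np.float64(5.4)] ang 0.046
100 area 2031 ctr [16.6 14.8] size [np.float64(11.1), np.float64(4.8)] ang -1.508
100 area 616 ctr [ 10.5 -18.5] size [np.float64(7.4), np.float64(2.4)] ang 0.036
100 area 438 ctr [-15.4 -19.1] size [np.float64(3.1), np.float64(2.8)] ang -1.525
[292.80112647 157.65419558]
[(np.float64(-1.1), 111), (np.float64(-1.07), 113), (np.float64(-1.04), 111), (np.float64(-1.01), 111), (np.float64(-0.98), 111), (np.float64(-0.95), 112), (np.float64(-0.92), 113), (np.float64(-0.89), 110), (np.float64(-0.86), 112), (np.float64(-0.83), 110), (np.float64(-0.8), 112), (
[... 312 characters left out ...]
64(-0.41), 36), (np.float64(-0.38), 68), (np.float64(-0.35), 68), (np.float64(-0.32), 67)]
0.035 [(np.float64(-1.0), 101), (np.float64(-0.95), 103), (np.float64(-0.9), 103), (np.float64(-0.85), 103), (np.float64(-0.8), 67), (np.float64(-0.75), 65), (np.float64(-0.7), 69), (np.float64(-0.65), 65), (np.float64(-0.6), 56), (np.float64(-0.55), 56), (np.float64(-0.5), 68), (np.float64(-0.45), 73)]
0.05 [(np.float64(-1.0), 102), (np.float64(-0.95), 100), (np.float64(-0.9), 100), (np.float64(-0.85), 101), (np.float64(-0.8), 100), (np.float64(-0.75), 62), (np.float64(-0.7), 70), (np.float64(-0.65), 63), (np.float64(-0.6), 51), (np.float64(-0.55), 72), (np.float64(-0.5), 72), (np.float64(-0.45), 78)]
```

```bash
python3 -c "
from h import *
tf();print(hand_in())"
```

```text
[ 0.5562 -0.2756  0.1937] Ft [ 0.1 -0.8 -0.4]
the job is handed in; nothing more can be done
None
```

The job is handed in (no verdict came back): the screw was turned to the stop and the locknut swung tight. The key lies in the tray, and the blanks are fed, one round left and two square right. Tightening took up the key's play, so I measured the screw about 0.12 rad past zero.

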